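# Inspect the template plates and stack them on the pin block

### The job

Switch the inspection lamp on with its lever. Then, in the order blue, green, yellow, red (some may be missing), take each plate up to the viewing pose over the camera, level and lengthwise between the two orange pointers with its underside at their height, hold it still there for two seconds, and lower it fully home over the two pins of the pin block, square on the pile, finishing each plate before taking up the next. When all are stacked, push the lamp lever fully back to off; leave the other things on the bench where they are.

Things in the scene. Friction and masses are not known exactly. Their poses are not given: they have to be found in the camera images.
- plate_blue: blue flat template plate, 50 (its x) x 130 (its y) x 10 mm, 0.17 kg, lying on the bench; two round 11 mm through holes on its y axis, 48 mm either side of the centre; origin: centre of its underside, z up. All plates are the same but for colour, symmetric under a half turn, and gripped across their 50 mm width. Three or all four of the plates are on the bench; a missing one is absent (None from the start)
- plate_green: green flat template plate, 50 (its x) x 130 (its y) x 10 mm, 0.17 kg, lying on the bench; two round 11 mm through holes on its y axis, 48 mm either side of the centre; origin: centre of its underside, z up. All plates are the same but for colour, symmetric under a half turn, and gripped across their 50 mm width. Three or all four of the plates are on the bench; a missing one is absent (None from the start)
- plate_yellow: yellow flat template plate, 50 (its x) x 130 (its y) x 10 mm, 0.17 kg, lying on the bench; two round 11 mm through holes on its y axis, 48 mm either side of the centre; origin: centre of its underside, z up. All plates are the same but for colour, symmetric under a half turn, and gripped across their 50 mm width. Three or all four of the plates are on the bench; a missing one is absent (None from the start)
- plate_red: red flat template plate, 50 (its x) x 130 (its y) x 10 mm, 0.17 kg, lying on the bench; two round 11 mm through holes on its y axis, 48 mm either side of the centre; origin: centre of its underside, z up. All plates are the same but for colour, symmetric under a half turn, and gripped across their 50 mm width. Three or all four of the plates are on the bench; a missing one is absent (None from the start)
- jig: dark steel pin block fixed to the bench, 42 (x) x 150 (y) x 14 mm, narrower than the plates; two upright steel dowel pins 8 mm in diameter stand on it, on its y axis, 48 mm either side of the centre, rising 50 mm above the block, the top 10 mm of each tapered to a 2.4 mm tip; holds up to four plates; origin: centre of its underside
- jig_top (a point): centre of the pin block's top face, between the pins, 14 mm above the bench; same axes as the jig; a plate pushed home first has its origin here, each further one 10 mm higher
- stand: inspection stand fixed to the bench: aluminium foot 100 (x) x 226 (y) x 12 mm, in its middle a black camera box 76 x 84 mm, its top 62 mm above the bench, the lens looking straight up from a white ring; two steel posts 10 mm in diameter at y = +100 and -100 mm, top 182 mm above the bench, each with an orange pointer 170 mm above the bench pointing inwards at the other, pointer tips at y = +82 and -82 mm; origin: centre of the foot's underside
- view (a point): the viewing pose, midway between the two orange pointer tips, straight above the lens, 170 mm above the bench; same axes as the stand. A plate is in the viewing pose when the centre of its underside is at this point, it is level, and its long (y) axis lies along this y axis, from pointer to pointer (either way round)
- lamp_base: base of the lamp switch, grey block 70 (x) x 50 (y) x 25 mm fixed to the bench; origin: centre of its underside. The lever's hinge lies along its y axis, 22 mm above the bench over the block's centre
- lamp (a joint): lamp lever angle, rad: 0 = off, leaning 0.5 rad from upright to the base's -x (the robot's right); 1.0 = on, leaning 0.5 rad to the base's +x (the robot's left). Moved by pushing it over with about 1 N at the ball; stays where it is left
- lamp_tip (a point): centre of the orange ball, 26 mm in diameter, at the end of the lamp lever, 60 mm from the hinge, 75 mm above the bench when on or off; the lever's steel rod is 10 mm in diameter
- offcut: bystander: short brass bar offcut standing on end, 28 mm across, 22 mm high; to be left alone
- tin: bystander: small tin with a green label, 64 mm across, 85 mm high; to be left alone
- mug: bystander: blue mug, 80 mm across, 90 mm high; to be left alone
- wrench: bystander: steel wrench lying flat; to be left alone
- brush: bystander: bench brush lying flat; to be left alone
- pad: bystander: white notepad with a red binding, 120 x 80 x 18 mm; to be left alone
- square: bystander: small try square, steel blade on a dark wooden stock, lying flat; to be left alone
There are look-alikes about, which are no part of the job. What is shaped like the lamp_base but brown or pink is not meant. Several things have the shape of the jig; the one meant has the colours described above.

How it is judged (in metres and radians):
On the way, in this order (a step that is already met when the one before it is completed fails the run):
1. the lamp lever is switched on (value of joint lamp above 0.8 rad), for 0.2 s.
2. the blue plate is held still at the viewing pose (horizontal distance between plate_blue and view below 0.015 m and z of plate_blue in the frame of view between -0.012 and 0.012 m and angle between plate_blue's own z axis and vertical below 0.1 rad and angle between the y axis of plate_blue and the y axis of view, either way round below 0.15 rad and linear speed of plate_blue below 0.05 m/s), for 1.5 s.
3. the blue plate is down on the two pins, flat on what lies below it, and released (horizontal distance between plate_blue and jig_top below 0.004 m and angle between the y axis of plate_blue and the y axis of jig_top, either way round below 0.06 rad and angle between plate_blue's own z axis and vertical below 0.04 rad and (z of plate_blue in the frame of jig_top between -0.002 and 0.002 m or z of plate_blue in the frame of jig_top between 0.008 and 0.012 m or z of plate_blue in the frame of jig_top between 0.018 and 0.022 m or z of plate_blue in the frame of jig_top between 0.028 and 0.032 m) and contact force between the fingers and plate_blue below 0.5 N and linear speed of plate_blue below 0.02 m/s), for 0.2 s.
4. the green plate is held still at the viewing pose (horizontal distance between plate_green and view below 0.015 m and z of plate_green in the frame of view between -0.012 and 0.012 m and angle between plate_green's own z axis and vertical below 0.1 rad and angle between the y axis of plate_green and the y axis of view, either way round below 0.15 rad and linear speed of plate_green below 0.05 m/s), for 1.5 s.
5. the green plate is down on the two pins, flat on what lies below it, and released (horizontal distance between plate_green and jig_top below 0.004 m and angle between the y axis of plate_green and the y axis of jig_top, either way round below 0.06 rad and angle between plate_green's own z axis and vertical below 0.04 rad and (z of plate_green in the frame of jig_top between -0.002 and 0.002 m or z of plate_green in the frame of jig_top between 0.008 and 0.012 m or z of plate_green in the frame of jig_top between 0.018 and 0.022 m or z of plate_green in the frame of jig_top between 0.028 and 0.032 m) and contact force between the fingers and plate_green below 0.5 N and linear speed of plate_green below 0.02 m/s), for 0.2 s.
6. the yellow plate is held still at the viewing pose (horizontal distance between plate_yellow and view below 0.015 m and z of plate_yellow in the frame of view between -0.012 and 0.012 m and angle between plate_yellow's own z axis and vertical below 0.1 rad and angle between the y axis of plate_yellow and the y axis of view, either way round below 0.15 rad and linear speed of plate_yellow below 0.05 m/s), for 1.5 s.
7. the yellow plate is down on the two pins, flat on what lies below it, and released (horizontal distance between plate_yellow and jig_top below 0.004 m and angle between the y axis of plate_yellow and the y axis of jig_top, either way round below 0.06 rad and angle between plate_yellow's own z axis and vertical below 0.04 rad and (z of plate_yellow in the frame of jig_top between -0.002 and 0.002 m or z of plate_yellow in the frame of jig_top between 0.008 and 0.012 m or z of plate_yellow in the frame of jig_top between 0.018 and 0.022 m or z of plate_yellow in the frame of jig_top between 0.028 and 0.032 m) and contact force between the fingers and plate_yellow below 0.5 N and linear speed of plate_yellow below 0.02 m/s), for 0.2 s.
8. the red plate is held still at the viewing pose (horizontal distance between plate_red and view below 0.015 m and z of plate_red in the frame of view between -0.012 and 0.012 m and angle between plate_red's own z axis and vertical below 0.1 rad and angle between the y axis of plate_red and the y axis of view, either way round below 0.15 rad and linear speed of plate_red below 0.05 m/s), for 1.5 s.
9. the red plate is down on the two pins, flat on what lies below it, and released (horizontal distance between plate_red and jig_top below 0.004 m and angle between the y axis of plate_red and the y axis of jig_top, either way round below 0.06 rad and angle between plate_red's own z axis and vertical below 0.04 rad and (z of plate_red in the frame of jig_top between -0.002 and 0.002 m or z of plate_red in the frame of jig_top between 0.008 and 0.012 m or z of plate_red in the frame of jig_top between 0.018 and 0.022 m or z of plate_red in the frame of jig_top between 0.028 and 0.032 m) and contact force between the fingers and plate_red below 0.5 N and linear speed of plate_red below 0.02 m/s), for 0.2 s.
10. the lamp lever is switched off again (value of joint lamp below 0.2 rad), for 0.2 s.
At the end, for the whole second after the job is handed in: Every plate present is on both pins (centre within 4 mm of the block's, along it within 0.06 rad, level within 0.04 rad, height within 2 mm of a full plate layer), in the order blue, green, yellow, red from the bottom, released and at rest; the lamp lever is off (below 0.2 rad) (all of step 3 and all of step 5 and all of step 7 and all of step 9 and z of each of plate_green, plate_yellow, plate_red in the frame of plate_blue above 0.008 m and z of each of plate_yellow, plate_red in the frame of plate_green above 0.008 m and z of plate_red in the frame of plate_yellow above 0.008 m and value of joint lamp below 0.2 rad); the robot touches nothing.
It fails at once if a bystander (offcut, tin, mug, wrench, brush, pad or square) is moved more than 40 mm (distance of any of offcut, tin, mug, wrench, brush, pad, square from where it was at the start of the episode above 0.04 m).
Of plate_blue, plate_green, plate_yellow, plate_red only 3 to 4 are there at a start; the rules pass over those that are not, and their reading is None.
At some moment in a run one of plate_blue, plate_green, plate_yellow, plate_red may be knocked a few centimetres aside while the robot is not near it.
It also fails if it takes over 210 s, if anything falls off the work surface, if the arm or the gripper's body presses on something with over 40 N, if the wrist force passes 120 N, or if a joint passes its speed limit or range.

### The arm

A 6-joint arm with a two-finger parallel gripper is mounted at the origin on the work surface. World frame = base frame: x ahead of the robot, y to its left, z up, the work surface at z = 0. Lengths are in m, angles in degrees, forces in N, time in s.
With the tool pointing down it reaches from about 0.4 to 0.925 m from the base axis. Payload 12.5 kg.
Tool frame: the origin (TCP) lies at the very end of the fingers, on their centre line; the grasp point (between the pads) lies 19 mm behind it; z points along the fingers, y is the line along which they close (so a half turn about z gives the same grasp; the last joint's range is limited). The gripper opens to 95 mm and grips with 3 to 60 N. Pads are 20 mm wide; open, the fingers measure 119 mm over their backs; the gripper's body (75 mm by 180 mm) begins 59 mm behind the grasp point.
Start: joints at [-71.368, 28.126, 89.318, -0, 62.55, -6.05], TCP at [0.261, -0.568, 0.215] pointing down, gripper open.
Joint ranges: [-177.58, 177.58], [-47.91, 125.51], [2.72, 160], [-65.01, 245.01], [3.68, 167.84], [-153.87, 153.87]. Speed limits (degrees/s): [127.2, 127.2, 159.86, 180, 180, 180].

### API

Orientations are given as [roll, pitch, yaw] about the fixed x, y, z axes, in that order (R = Rz(yaw) Ry(pitch) Rx(roll)).
In Python, from cell import ctrl gives the robot as it stands.
- The arm moves only by the tool move_arm, never from a script. Its argument "targets" is a list of rows, each a list of 7 numbers: the opening, from 0 (shut) to 1 (fully open), then the shift along the tool's x, y, z scaled (see below), then the turn, a rotation vector about the tool's x, y, z scaled (see below). A call has 1 to 20 rows; each row is the pose to reach, as a shift and turn from the pose commanded when the call began, along the tool's axes at that moment; what a row does not reach only later rows make up. The controller multiplies each number of a shift by 0.2 m and each number of a turn by pi/2 rad. A row lasts 1/8 s, in which the tool goes at most 62.5 mm and 10.7 degrees, less where a joint would pass 70% of its speed; a pose out of reach is approached as far as the arm can. A call with a number of a shift or a turn outside -1 to 1 is refused whole. A call with a gripper value outside its range is refused whole. The fingers move at their own pace and stop on an object; "force" is the grip in N (left out, the last holds). Time passes only in rows, so rows that repeat a pose let the fingers close. It gives the time, the measured TCP pose, the force, the opening and the grip force at its end, in the units of the state.
- ctrl.get_obs(): the state, without advancing time (a new reading comes with each control period).
- ctrl.grab_frame(name): name is "scene" or "top" or "wrist"; returns a dict with "color" (420x560x3 uint8, red, green, blue), "fov_y" (degrees; the focal length in pixels is half the picture's height over the tangent of half this angle, whatever the lens; pixels are square), "cx", "cy" (the principal point, pixels), "rvec" (rotation vector, rad) and "tvec" (3), from world to camera coordinates, as OpenCV has them. Camera axes: x right, y down, z forward; pixel columns grow to the right and rows downward; lengths in m; the calibration is good to about 2 mm. A picture is of the moment at which its call begins. There is no depth.
- ctrl.job_done(): hands the job in; it is judged then, once.
Trained networks look in the newest picture that a camera, given by its name, has taken for a name from the list of things; names that differ only in an ending like _2 or _b are one class to them, and where a whole thing is asked for, a point or a joint stands for the part that bears it (a point fixed in the world has none). Each returns a list of dicts, best first, with "confidence" (0 to 1); they miss things now and then, are a little off and sometimes report something else, mostly with a low value. They report only what shows in the picture. A call takes as long as a camera call. They do not tell look-alikes from the thing itself.
- ctrl.search_frame(target, camera): "rect" ([centre column, centre row, width, height] in pixels, round what is visible of it).
The state is a dict: "t": time; "joint_pos": joint angles; "dq": joint speeds; "effort": joint torques, N m; "ee_pos": TCP position; "ee_rot": TCP orientation; "wrist_force": force on the tool from outside, world axes, zero at the start; "ft_torque": the same for the moment, N m; "finger_gap": finger opening in m; "grasp_force": force on a finger pad.
Only numpy, scipy, OpenCV 4.12 (cv2) and the standard library are available. Lean on these libraries where they do the work, as an engineer would, in place of code of your own. Each camera call takes 0.05 s, during which the arm holds its last target. There are 200 camera calls.

## Working session

There is one attempt and no reset: what is moved stays moved. The work goes in short steps, Python scripts to look and compute and a tool call to move; the robot and the scene stay as the last step left them, time stands still between calls to the robot, and variables do not carry over. Pictures are saved under pics/ and viewed, at most 14 in all, crops included, and the job is handed in when it is done.

Besides the shell and the picture viewer there is one more tool, called after "Request:" as name(argument=value, ...), one argument or row to a line, values as JSON. move_arm: Moves the arm, as the interface text tells. Its arguments: {"type":"object","properties":{"targets":{"type":"array"},"force":{"type":"number"}},"required":["targets"]}

```bash
ls; mkdir -p pics; cat > h.py <<'E'
import numpy as np, cv2
from cell import ctrl
def grab(n):
    f=ctrl.grab_frame(n); return f
def cam(f):
    h,w=f["color"].shape[:2]; fl=h/2/np.tan(np.radians(f["fov_y"])/2)
    K=np.array([[fl,0,f["cx"]],[0,fl,f["cy"]],[0,0,1]]); R=cv2.Rodrigues(np.array(f["rvec"],float))[0]
    return K,R,np.array(f["tvec"],float).reshape(3)
def w(f,u,v,z):
    K,R,t=cam(f); d=R.T@np.linalg.inv(K)@[u,v,1]; c=-R.T@t
    return (c+d*(z-c[2])/d[2]).round(4)
def px(f,p):
    K,R,t=cam(f); q=K@(R@np.array(p)+t); return (q[:2]/q[2]).round(1)
def save(f,n,crop=None,s=1):
    im=f["color"][:,:,::-1]
    if crop: a,b,c,d=crop; im=im[b:d,a:c]
    cv2.imwrite(f"pics/{n}.png",cv2.resize(im,None,fx=s,fy=s,interpolation=cv2.INTER_CUBIC))
E
python3 - <<'E'
from h import *
o=ctrl.get_obs(); print({k:np.round(v,3).tolist() for k,v in o.items()})
for n in("top","scene"):
    f=grab(n); save(f,n+"0",s=1.42); K,R,t=cam(f); print(n,(-R.T@t).round(3),K[0,0],f["cx"],f["cy"],R[2].round(2))
    for k in "plate_blue plate_green plate_yellow plate_red jig stand lamp_base lamp_tip offcut tin mug".split():
        for d in ctrl.search_frame(k,n)[:4]: print(k,np.round(d["rect"],1).tolist(),round(d["confidence"],2), w(f,*d["rect"][:2],0.01))
E
```

```text
pics
{'t': 0.0, 'joint_pos': [-71.368, 28.164, 89.351, -0.002, 62.548, -6.049], 'dq': [-0.06, 0.004, 0.047, -0.075, -0.075, -0.044], 'effort': [-0.003, -61.266, -25.819, 0.069, 0.048, -0.0], 'ee_pos': [0.261, -0.568, 0.214], 'ee_rot': [-179.936, -0.005, 24.682], 'wrist_force': [-0.168, -0.42, -0.78], 'ft_torque': [-0.03, -0.018, -0.026], 'grasp_force': 0.0, 'finger_gap': 0.095}
top [0.467 0.017 1.447] 498.35829870318736 282.00951054297695 212.04081743339114 [ 0.06 -0.01 -1.  ]
plate_blue [395.7, 200.2, 46.6, 27.0] 0.56 [ 0.5756 -0.3329  0.01  ]
plate_blue [162.6, 178.4, 26.6, 23.9] 0.37 [0.6491 0.3407 0.01  ]
plate_blue [348.5, 138.1, 27.6, 59.0] 0.34 [ 0.7593 -0.2001  0.01  ]
plate_green [331.2, 188.5, 47.9, 22.8] 0.94 [ 0.6125 -0.1464  0.01  ]
plate_yellow [321.2, 234.6, 42.9, 22.9] 0.59 [ 0.4795 -0.1146  0.01  ]
plate_red [383.4, 240.1, 45.1, 22.4] 0.57 [ 0.4607 -0.2939  0.01  ]
jig [246.1, 186.1, 55.4, 16.1] 0.95 [0.6232 0.1    0.01  ]
jig [358.9, 296.8, 56.5, 18.2] 0.72 [ 0.2997 -0.219   0.01  ]
jig [124.0, 181.6, 33.2, 48.1] 0.26 [0.6415 0.4518 0.01  ]
stand [166.4, 235.1, 92.0
[... 1409 characters left out ...]
.3505 0.01  ]
lamp_base [260.7, 158.1, 19.8, 22.2] 0.94 [0.3394 0.1815 0.01  ]
lamp_base [269.1, 203.9, 27.1, 27.3] 0.85 [0.4646 0.0754 0.01  ]
lamp_base [220.4, 204.3, 25.5, 33.7] 0.72 [ 0.3608 -0.0153  0.01  ]
lamp_tip [276.6, 195.2, 8.1, 11.2] 0.58 [0.4617 0.1115 0.01  ]
lamp_tip [225.8, 197.8, 7.5, 13.1] 0.49 [0.3574 0.0105 0.01  ]
lamp_tip [266.9, 150.6, 5.5, 10.1] 0.37 [0.3349 0.2152 0.01  ]
offcut [272.7, 233.1, 8.6, 12.0] 0.66 [0.5333 0.0109 0.01  ]
tin [375.3, 175.1, 23.0, 32.7] 0.86 [0.6373 0.3548 0.01  ]
mug [389.2, 215.3, 37.5, 43.3] 0.96 [0.7445 0.2658 0.01  ]
mug [269.1, 201.8, 28.8, 26.2] 0.68 [0.46   0.0807 0.01  ]
mug [197.0, 340.7, 56.6, 49.6] 0.37 [ 0.5855 -0.3296  0.01  ]
```

View pics/top0.png

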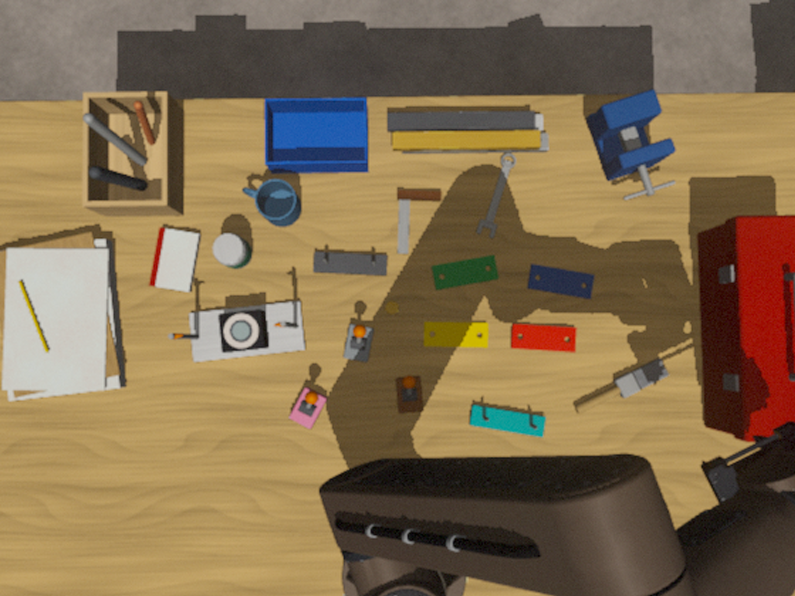

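View pics/scene0.png

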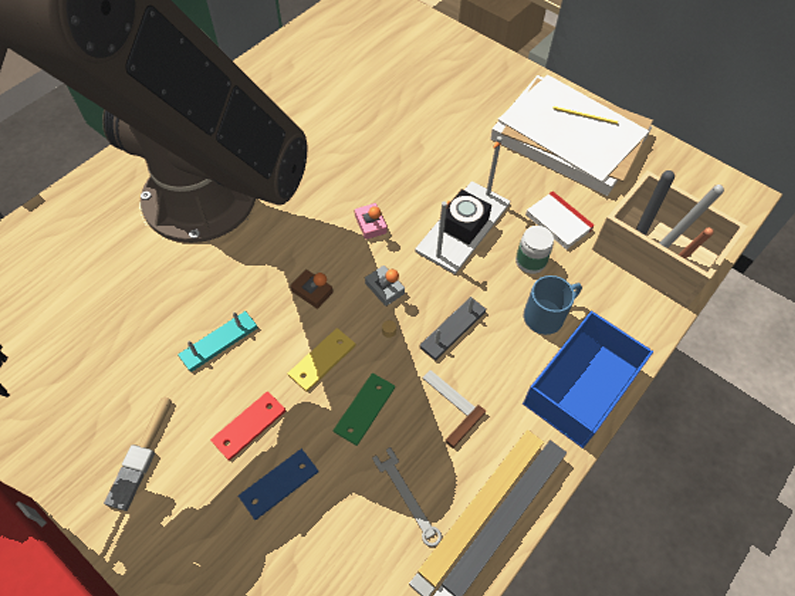

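The top view shows four plates (blue and green in shade). There are two jig shapes: dark grey at px (246,186) and cyan at (359,297). There are three lamps: grey at (251,243), brown at (288,277) and pink at (220,288). The dark steel jig and the grey lamp fit the description. Next I'll measure everything and confirm those two in a crop.

```bash
cat >> h.py <<'E'
def tri(f1,p1,f2,p2):
    P=[]
    for f in(f1,f2):
        K,R,t=cam(f); P.append(K@np.c_[R,t])
    X=cv2.triangulatePoints(P[0],P[1],np.array(p1,float).reshape(2,1),np.array(p2,float).reshape(2,1)); return (X[:3]/X[3]).ravel().round(4)
RNG=dict(blue=[(105,90,40),(125,255,255)],green=[(50,90,30),(75,255,255)],yellow=[(24,150,90),(32,255,255)],red=[(0,200,120),(4,255,255)],orange=[(6,200,120),(14,255,255)])
def blobs(f,c,amin=100):
    m=cv2.inRange(cv2.cvtColor(f["color"],cv2.COLOR_RGB2HSV),*RNG[c]); 
    cs,_=cv2.findContours(m,cv2.RETR_EXTERNAL,cv2.CHAIN_APPROX_NONE); return [x for x in cs if cv2.contourArea(x)>amin]
def rect(f,cnt,z):
    """rectangle of contour on plane z: centre x,y, long-axis angle deg, size mm"""
    p=np.array([w(f,u,v,z)[:2] for u,v in cnt.reshape(-1,2)])*1000
    (c,s,a)=cv2.minAreaRect(p.astype(np.float32)); b=cv2.boxPoints((c,s,a)); e=[b[1]-b[0],b[2]-b[1]]; e=max(e,key=np.linalg.norm)
    a=np.degrees(np.arctan2(e[1],e[0]))%180
    return np.round(c,1),round(a,1),np.round(sorted(s),1)
E
python3 - <<'E'
from h import *
F={n:grab(n) for n in("top","scene")}
for n,f in F.items():
    for c in("blue","green","yellow","red"):
        for b in blobs(f,c):
            r=rect(f,b,.01)
            if 100<r[2][1]<170 and r[2][0]<80: print(n,c,*r, cv2.boundingRect(b))
    for b in blobs(f,"orange",8): 
        m=cv2.moments(b); print(n,"orange",round(m['m10']/m['m00'],1),round(m['m01']/m['m00'],1),cv2.contourArea(b),w(f,m['m10']/m['m00'],m['m01']/m['m00'],.075))
a=cv2.resize(F["top"]["color"][160:270,200:310],None,fx=5,fy=5,interpolation=2)
b=cv2.resize(F["scene"]["color"][110:270,240:350],(550*110//160*1,550),interpolation=2)
cv2.imwrite("pics/c1.png",np.hstack([a,b])[:,:,::-1][:, :800])
E
```

```text
top blue [ 582.9 -329.6] 79.4 [ 45.9 126.7] (372, 187, 46, 23)
top green [ 604.3 -134.1] 99.5 [ 47.4 128.1] (305, 180, 46, 24)
top yellow [ 477.8 -112.7] 87.7 [ 50.3 130.3] (298, 226, 46, 19)
top red [ 468.6 -290.4] 85.4 [ 46.8 127.6] (360, 229, 45, 18)
scene blue [ 582.3 -329.9] 79.3 [ 51.3 128.2] (168, 316, 56, 50)
scene green [ 603.6 -134.6] 99.1 [ 50.6 131.3] (235, 263, 43, 50)
```

View pics/c1.png

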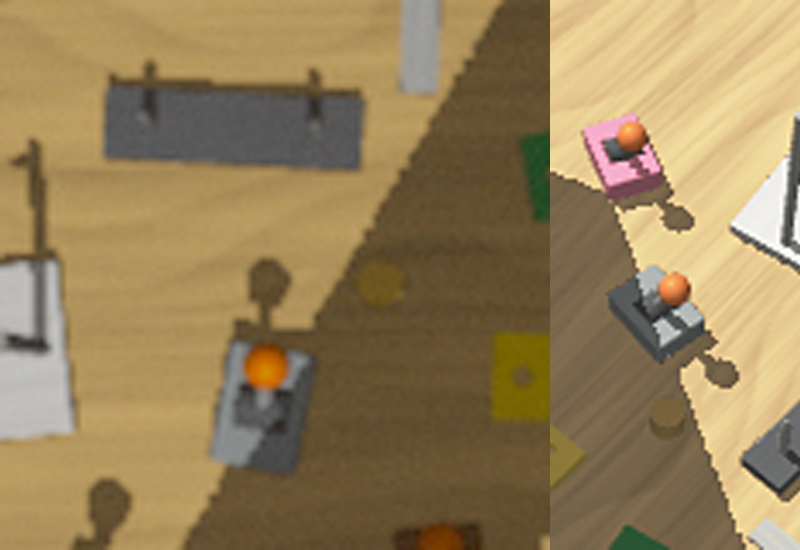

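The crop confirms it: the dark grey block with pins has corners at about px (221,178)–(273,193), and the grey lamp base is at (252,241). Its lever leans toward world +x, so "on" means pushing it toward the robot. Next I'll measure the ball, stand and jig.

```bash
cat >> h.py <<'E'
RNG["orange"]=[(5,170,110),(16,255,255)]
from scipy.spatial.transform import Rotation as Rn
def rel(x,y,z,yaw,base=None):
    """row numbers (shift, turn) to tool-down pose from current (measured) pose"""
    o=ctrl.get_obs(); p,e=base or (o["ee_pos"],o["ee_rot"])
    R0=Rn.from_euler("xyz",e,degrees=True); R1=Rn.from_euler("xyz",[180,0,yaw],degrees=True)
    return np.round(np.r_[R0.inv().apply(np.array([x,y,z])-p)/.2,(R0.inv()*R1).as_rotvec()/(np.pi/2)],4).tolist()
E
python3 - <<'E'
from h import *
F={n:grab(n) for n in("top","scene")}
for n,f in F.items():
    for b in blobs(f,"orange",3):
        m=cv2.moments(b)
        if cv2.contourArea(b)<200: print(n,"orange",round(m['m10']/m['m00'],1),round(m['m01']/m['m00'],1),cv2.contourArea(b),cv2.boundingRect(b))
t,s=F["top"],F["scene"]
print("ball",tri(t,(253,233.4),s,(276.3,194)),"base",w(t,252.5,241.5,.025))
print("lens",tri(t,(169,233),s,(328,147)),w(t,169,233,.062))
# jig top face: dark grey
g=t["color"][170:200,215:280].astype(int); m=((g.max(2)-g.min(2)<25)&(g.max(2)<130)).astype(np.uint8)*255
m=cv2.morphologyEx(m,cv2.MORPH_OPEN,np.ones((3,3)))
c=max(cv2.findContours(m,0,1)[0],key=cv2.contourArea)+[215,170]; print("jig",rect(t,c,.014),cv2.boundingRect(c))
print("jig corners",[w(t,200+u/5,160+v/5,.014)[:2].tolist() for u,v in[(105,90),(363,92),(360,170),(105,158)]])
E
```

```text
top orange 218.7 279.0 28.5 (215, 276, 9, 9)
top orange 287.5 268.7 14.5 (285, 266, 6, 6)
top orange 381.9 244.9 9.0 (379, 241, 16, 6)
top orange 126.8 235.8 4.0 (125, 235, 4, 3)
top orange 400.5 240.2 15.5 (393, 234, 12, 14)
top orange 378.7 236.8 58.0 (364, 229, 30, 17)
top orange 252.7 232.9 44.5 (249, 229, 8, 9)
top orange 370.3 228.8 12.5 (364, 228, 14, 6)
top orange 360.7 233.1 4.0 (360, 228, 3, 11)
top orange 549.3 152.7 3.5 (547, 152, 5, 3)
top orange 102.0 89.1 7.0 (100, 87, 6, 8)
top orange 98.5 79.1 7.0 (96, 73, 5, 9)
scene orange 225.0 196.3 47.5 (221, 192, 9, 9)
scene orange 276.3 194.8 29.5 (272, 190, 9, 9)
scene orange 263.9 150.2 26.5 (260, 146, 8, 8)
ball [0.4859 0.0794 0.0782] base [0.4629 0.0829 0.025 ]
lens [0.4897 0.3112 0.0627] [0.4903 0.3118 0.062 ]
jig (array([625.8,  99.8]), np.float32(86.4), array([ 41.3, 145.9])) (221, 177, 51, 17)
jig corners [[0.6473, 0.1718], [0.6439, 0.023], [0.5987, 0.0254], [0.6079, 0.1722]]
```

```bash
python3 - <<'E'
from h import *
for p in [(.53,.0725,.2,90),(.53,.0725,.062,90),(.459,.083,.062,90),(.459,.083,.2,90)]: print(rel(*p))
E
```

```text
[2.559, -2.348, 0.0732, 0.0001, 0.0, -0.7258]
[2.559, -2.3481, 0.7632, 0.0001, 0.0, -0.7258]
[2.2584, -2.544, 0.7632, 0.0001, 0.0, -0.7258]
[2.2584, -2.544, 0.0732, 0.0001, 0.0, -0.7258]
```

Request:
move_arm(
  targets=[
    [0, 1, -1, 0.07, 0, 0, -0.7258],
    [0, 1, -1, 0.07, 0, 0, -0.7258],
    [0, 1, -1, 0.07, 0, 0, -0.7258],
    [0, 1, -1, 0.07, 0, 0, -0.7258],
    [0, 1, -1, 0.07, 0, 0, -0.7258],
    [0, 1, -1, 0.07, 0, 0, -0.7258],
    [0, 1, -1, 0.07, 0, 0, -0.7258],
    [0, 1, -1, 0.07, 0, 0, -0.7258],
    [0, 1, -1, 0.07, 0, 0, -0.7258],
  ],
)

```text
t: 2.52
ee_pos: [0.3591, -0.303, 0.2006]
ee_rot: [-180.0, 0.0, 89.8]
wrist_force: [0.4, 0.4, -0.1]
finger_gap: 0.0106
grasp_force: 0.0
```

Request:
move_arm(
  targets=[
    [0, 0.94, 0.43, 0, 0, 0, 0],
    [0, 0.94, 0.43, 0, 0, 0, 0],
    [0, 0.94, 0.43, 0, 0, 0, 0],
    [0, 0.94, 0.43, 0, 0, 0, 0],
    [0, 0.94, 0.43, 0, 0, 0, 0],
  ],
)

```text
t: 3.15
ee_pos: [0.4455, -0.1139, 0.2006]
ee_rot: [180.0, 0.0, 90.0]
wrist_force: [0.0, -0.3, 0.1]
finger_gap: 0.0008
grasp_force: 0.0
```

Request:
move_arm(
  targets=[
    [0, 0.94, 0.43, 0, 0, 0, 0],
    [0, 0.94, 0.43, 0, 0, 0, 0],
    [0, 0.94, 0.43, 0, 0, 0, 0],
    [0, 0.94, 0.43, 0, 0, 0, 0],
    [0, 0.94, 0.43, 0, 0, 0, 0],
    [0, 0.94, 0.43, 0, 0, 0, 0],
  ],
)

```text
t: 3.9
ee_pos: [0.5308, 0.0717, 0.2005]
ee_rot: [-180.0, 0.0, 89.9]
wrist_force: [-0.5, -1.7, 0.4]
finger_gap: 0.0003
grasp_force: 0.0
```

Request:
move_arm(
  targets=[
    [0, 0, 0, 0.3, 0, 0, 0],
    [0, 0, 0, 0.6, 0, 0, 0],
    [0, 0, 0, 0.69, 0, 0, 0],
    [0, 0, 0, 0.69, 0, 0, 0],
    [0, 0, 0, 0.69, 0, 0, 0],
  ],
)

```text
t: 4.53
ee_pos: [0.5317, 0.0725, 0.0637]
ee_rot: [179.9, 0.0, 89.9]
wrist_force: [-0.5, -0.3, 0.8]
finger_gap: 0.0004
grasp_force: 0.0
```

Request:
move_arm(
  targets=[
    [0, 0.01, -0.04, 0, 0, 0, 0],
    [0, 0.01, -0.08, 0, 0, 0, 0],
    [0, 0.02, -0.12, 0, 0, 0, 0],
    [0, 0.03, -0.16, 0, 0, 0, 0],
    [0, 0.03, -0.2, 0, 0, 0, 0],
    [0, 0.04, -0.24, 0, 0, 0, 0],
    [0, 0.05, -0.28, 0, 0, 0, 0],
    [0, 0.05, -0.32, 0, 0, 0, 0],
    [0, 0.055, -0.36, 0, 0, 0, 0],
    [0, 0.055, -0.36, 0, 0, 0, 0],
    [0, 0.055, -0.36, 0, 0, 0, 0],
  ],
)

```text
t: 5.9
ee_pos: [0.4592, 0.0843, 0.0626]
ee_rot: [-180.0, 0.0, 90.0]
wrist_force: [-0.1, -0.4, -0.9]
finger_gap: 0.0006
grasp_force: 0.0
```

```bash
python3 - <<'E'
from h import *
f=grab("scene"); save(f,"lamp1",(230,150,330,230),6)
f=grab("wrist"); save(f,"wr1")
E
```

```text
(no output)
```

View pics/lamp1.png

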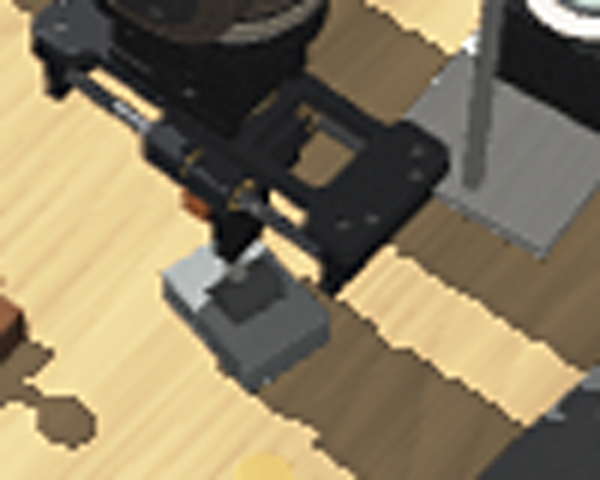

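The orange ball shows behind the finger at crop px (195,205), so the lever has gone over. I'll give it a small extra push, lift, and go to blue.

Request:
move_arm(
  targets=[
    [0, 0, -0.02, 0, 0, 0, 0],
    [0, 0.005, -0.035, 0, 0, 0, 0],
    [0, 0.005, -0.035, 0, 0, 0, 0],
    [0, 0.005, 0.05, 0, 0, 0, 0],
    [0, 0.005, 0.05, -0.3, 0, 0, 0],
    [0, 0.005, 0.05, -0.6, 0, 0, 0],
    [0, 0.005, 0.05, -0.7, 0, 0, 0],
    [0, 0.005, 0.05, -0.7, 0, 0, 0],
  ],
)

```text
t: 7.0
ee_pos: [0.4693, 0.0854, 0.2037]
ee_rot: [179.8, -0.0, 90.0]
wrist_force: [0.0, 0.0, -0.7]
finger_gap: 0.0006
grasp_force: 0.0
```

Request:
move_arm(
  targets=[
    [1, -0.7, 0.19, 0, 0, 0, 0],
    [1, -0.7, 0.19, 0, 0, 0, 0],
    [1, -0.7, 0.19, 0, 0, 0, 0],
    [1, -0.7, 0.19, 0, 0, 0, 0],
  ],
)

```text
t: 7.5
ee_pos: [0.5067, -0.0553, 0.2012]
ee_rot: [-179.9, -0.0, 89.9]
wrist_force: [-0.7, 0.7, -0.1]
finger_gap: 0.0349
grasp_force: 0.0
```

Request:
move_arm(
  targets=[
    [1, -0.7, 0.19, 0, 0, 0, 0],
    [1, -0.7, 0.19, 0, 0, 0, 0],
    [1, -0.7, 0.19, 0, 0, 0, 0],
    [1, -0.7, 0.19, 0, 0, 0, 0],
  ],
)

```text
t: 8.0
ee_pos: [0.545, -0.1939, 0.2018]
ee_rot: [-179.9, -0.0, 90.0]
wrist_force: [0.4, 1.1, -0.4]
finger_gap: 0.075
grasp_force: 0.0
```

Request:
move_arm(
  targets=[
    [1, -0.68, 0.19, 0, 0, 0, 0.118],
    [1, -0.68, 0.19, 0, 0, 0, 0.118],
    [1, -0.68, 0.19, 0, 0, 0, 0.118],
    [1, -0.68, 0.19, 0, 0, 0, 0.118],
    [1, -0.68, 0.19, 0, 0, 0, 0.118],
  ],
)

```text
t: 8.62
ee_pos: [0.5832, -0.3282, 0.2028]
ee_rot: [-180.0, -0.0, 79.5]
wrist_force: [0.8, -1.0, 0.1]
finger_gap: 0.0951
grasp_force: 0.0
```

```bash
python3 - <<'E'
from h import *
t=grab("top"); save(t,"top2",s=1.42); f=grab("wrist"); save(f,"wr2")
for c in("blue","green","yellow","red"):
    for b in blobs(t,c):
        r=rect(t,b,.01)
        if 100<r[2][1]<170 and r[2][0]<80: print(c,*r)
for b in blobs(f,"blue",2000): print("wrist",rect(f,b,.01),cv2.boundingRect(b))
s=grab("scene")
for n,g in(("t",t),("s",s)):
    for b in blobs(g,"orange",8):
        m=cv2.moments(b); c=(m['m10']/m['m00'],m['m01']/m['m00']); p=w(g,*c,.075)
        if abs(p[0]-.46)<.07 and abs(p[1]-.08)<.04: print(n,p)
o=ctrl.get_obs();print(o["ee_pos"],o["ee_rot"]); K,R,tt=cam(f); print((-R.T@tt).round(3),R.round(2).tolist())
E
```

```text
green [ 604.8 -134.1] 99.2 [ 49.2 128.3]
yellow [ 478.4 -112.6] 89.1 [ 51.9 130.1]
wrist (array([ 838.3, -458.1]), np.float32(92.9), array([ 92.6, 103.1])) (475, 203, 85, 85)
wrist (array([ 583.8, -330.6]), np.float32(79.4), array([ 49.1, 130.1])) (255, 125, 48, 119)
t [0.4352 0.0908 0.075 ]
s [0.4339 0.0915 0.075 ]
[ 0.58333423 -0.32909425  0.2031399 ] [1.79983324e+02 3.79509082e-03 7.94699302e+01]
[ 0.6   -0.246  0.375] [[0.98, -0.18, -0.0], [-0.17, -0.94, 0.3], [-0.06, -0.29, -0.96]]
```

View pics/wr2.png

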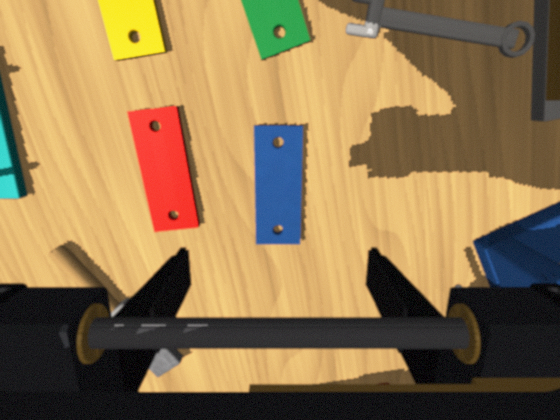

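Wrist view: blue plate at px (255–303, 125–244), lying lengthwise to the tool and between the fingers. The lamp ball is now at (0.434, 0.091), so it's on. I'll grasp blue.

Request:
move_arm(
  targets=[
    [1, -0.007, 0.002, 0.3, 0, 0, 0],
    [1, -0.007, 0.002, 0.6, 0, 0, 0],
    [1, -0.007, 0.002, 0.85, 0, 0, 0],
    [1, -0.007, 0.002, 0.95, 0, 0, 0],
    [1, -0.007, 0.002, 1, 0, 0, 0],
    [1, -0.007, 0.002, 1, 0, 0, 0],
    [1, -0.007, 0.002, 1, 0, 0, 0],
  ],
)

```text
t: 9.65
ee_pos: [0.5841, -0.3326, 0.0044]
ee_rot: [179.9, 0.1, 79.4]
wrist_force: [-0.5, -0.4, 0.2]
finger_gap: 0.0948
grasp_force: 0.0
```

Request:
move_arm(
  targets=[
    [0, 0, 0, 0, 0, 0, 0],
    [0, 0, 0, 0, 0, 0, 0],
    [0, 0, 0, 0, 0, 0, 0],
    [0, 0, 0, 0, 0, 0, 0],
    [0, 0, 0, 0, 0, 0, 0],
    [0, 0, 0, 0, 0, 0, 0],
    [0, 0, 0, 0, 0, 0, 0],
    [0, 0, 0, -0.1, 0, 0, 0],
    [0, 0, 0, -0.3, 0, 0, 0],
    [0, 0, 0, -0.6, 0, 0, 0],
    [0, 0, 0, -0.9, 0, 0, 0],
    [0, 0, 0, -1, 0, 0, 0],
    [0, 0, 0, -1, 0, 0, 0],
    [0, 0, 0, -1, 0, 0, 0],
  ],
  force=35,
)

```text
t: 11.4
ee_pos: [0.5829, -0.3318, 0.2018]
ee_rot: [-179.9, -0.0, 79.4]
wrist_force: [0.6, -0.3, -0.9]
finger_gap: 0.0494
grasp_force: 35.0
```

```bash
python3 - <<'E'
from h import *
o=ctrl.get_obs();print(o["ee_pos"],o["ee_rot"],o["finger_gap"],o["grasp_force"],o["wrist_force"])
t=grab("top"); s=grab("scene"); f=grab("wrist"); save(f,"wr3")
a=cv2.resize(t["color"][195:265,110:220],None,fx=5,fy=5,interpolation=2)
b=cv2.resize(s["color"][85:200,285:370],(259,350),interpolation=2)
print(a.shape); cv2.imwrite("pics/st.png",np.hstack([a[:, :540],b])[:,:,::-1])
print(w(t,126.8,235.8,.17),w(t,200.7,227.5,.17))
for b in blobs(f,"blue",2000):print(rect(f,b,o["ee_pos"][2]+.007))
E
```

```text
[ 0.58290562 -0.33178227  0.20181265] [-1.79928663e+02 -2.99246405e-02  7.93826280e+01] 0.049409761456634976 34.99956250190735 [ 0.57592729 -0.31646861 -0.94736821]
(350, 550, 3)
[0.483  0.3961 0.17  ] [0.5012 0.208  0.17  ]
(array([ 573.5, -387.2]), np.float32(169.5), array([16.7, 49.3]))
(array([ 712.5, -348.2]), np.float32(106.1), array([42.4, 46.6]))
(array([ 587.4, -313.3]), np.float32(79.3), array([51.6, 94.8]))
```

View pics/st.png

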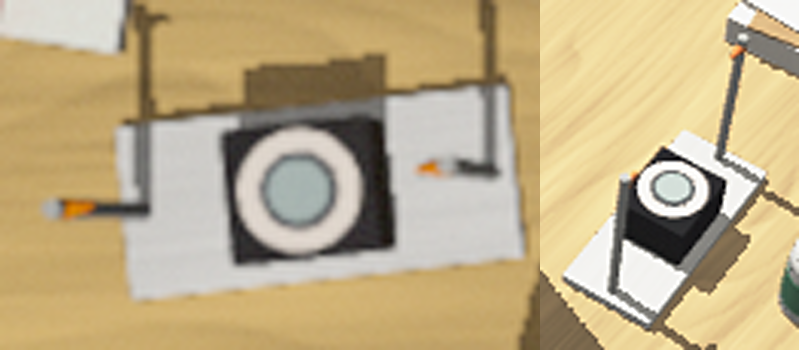

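Request:
move_arm(
  targets=[
    [0, 0.2, 0, -0.1, 0, 0, -0.06],
    [0, 0.5, 0, -0.2, 0, 0, -0.12],
    [0, 0.75, 0, -0.3, 0, 0, -0.184],
    [0, 0.95, 0, -0.3, 0, 0, -0.184],
    [0, 0.95, 0, -0.3, 0, 0, -0.184],
    [0, 0.95, 0, -0.3, 0, 0, -0.184],
  ],
)

```text
t: 12.3
ee_pos: [0.6182, -0.1457, 0.2619]
ee_rot: [-179.9, -0.0, 96.0]
wrist_force: [0.4, -0.0, -2.3]
finger_gap: 0.0492
grasp_force: 35.0
```

Request:
move_arm(
  targets=[
    [0, 0.2, -0.03, 0, 0, 0, 0],
    [0, 0.5, -0.08, 0, 0, 0, 0],
    [0, 0.78, -0.133, 0, 0, 0, 0],
    [0, 0.78, -0.133, 0, 0, 0, 0],
  ],
)

```text
t: 12.8
ee_pos: [0.5748, 0.0088, 0.2625]
ee_rot: [-180.0, -0.0, 96.1]
wrist_force: [0.6, 0.2, -2.1]
finger_gap: 0.0495
grasp_force: 35.0
```

Request:
move_arm(
  targets=[
    [0, 0.2, -0.03, 0, 0, 0, 0],
    [0, 0.5, -0.08, 0, 0, 0, 0],
    [0, 0.78, -0.133, 0, 0, 0, 0],
    [0, 0.78, -0.133, 0, 0, 0, 0],
  ],
)

```text
t: 13.3
ee_pos: [0.5329, 0.1608, 0.2623]
ee_rot: [-180.0, -0.0, 96.1]
wrist_force: [-0.8, -1.1, -1.9]
finger_gap: 0.0498
grasp_force: 35.0
```

Request:
move_arm(
  targets=[
    [0, 0.25, -0.04, 0, 0, 0, 0],
    [0, 0.5, -0.08, 0, 0, 0, 0],
    [0, 0.65, -0.11, 0, 0, 0, 0],
    [0, 0.74, -0.13, 0, 0, 0, 0],
    [0, 0.78, -0.133, 0, 0, 0, 0],
    [0, 0.78, -0.133, 0, 0, 0, 0],
    [0, 0.78, -0.133, 0, 0, 0, 0],
    [0, 0.78, -0.133, 0, 0, 0, 0],
  ],
)

```text
t: 14.3
ee_pos: [0.4908, 0.3112, 0.2626]
ee_rot: [180.0, 0.0, 95.9]
wrist_force: [-0.7, -0.6, -1.7]
finger_gap: 0.0496
grasp_force: 35.0
```

Request:
move_arm(
  targets=[
    [0, 0, 0, 0.1, 0, 0, 0],
    [0, 0, 0, 0.25, 0, 0, 0],
    [0, 0, 0, 0.38, 0, 0, 0],
    [0, 0, 0, 0.45, 0, 0, 0],
    [0, 0, 0, 0.45, 0, 0, 0],
    [0, 0, 0, 0.45, 0, 0, 0],
  ],
)

```text
t: 15.05
ee_pos: [0.491, 0.312, 0.1736]
ee_rot: [179.9, -0.0, 95.9]
wrist_force: [0.2, -0.8, -1.7]
finger_gap: 0.0494
grasp_force: 35.0
```

```bash
python3 - <<'E'
from h import *
o=ctrl.get_obs();print(o["ee_pos"],o["ee_rot"])
t=grab("top"); s=grab("scene"); f=grab("wrist")
a=cv2.resize(s["color"][85:200,285:370],(400,541),interpolation=2)
b=cv2.resize(f["color"],(400,300))
c=np.zeros((541,400,3),np.uint8); c[:300]=b; d=cv2.resize(t["color"][195:265,110:220],(376,241)); c[300:,:376]=d
cv2.imwrite("pics/view1.png",np.hstack([a,c])[:,:,::-1])
E
```

```text
[0.49100205 0.31201774 0.17355044] [ 1.79919827e+02 -2.25504000e-02  9.59396676e+01]
```

View pics/view1.png

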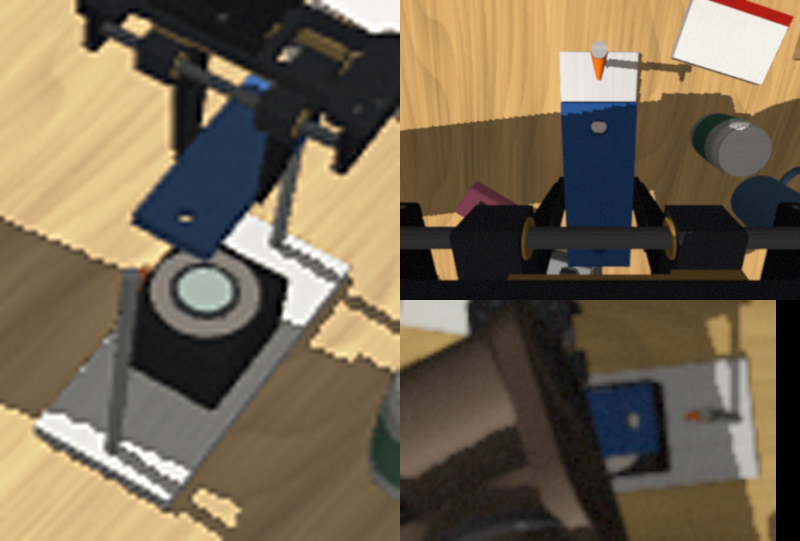

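Plate sits level between the pointers (wrist crop: pointer at (599,60), plate end at y=101), perhaps 3 mm too far along +y. I'll nudge it, hold, then carry it toward the jig for a close look.

Request:
move_arm(
  targets=[
    [0, -0.015, 0, 0, 0, 0, 0],
    [0, -0.015, 0, 0, 0, 0, 0],
    [0, -0.015, 0, 0, 0, 0, 0],
    [0, -0.015, 0, 0, 0, 0, 0],
    [0, -0.015, 0, 0, 0, 0, 0],
    [0, -0.015, 0, 0, 0, 0, 0],
    [0, -0.015, 0, 0, 0, 0, 0],
    [0, -0.015, 0, 0, 0, 0, 0],
    [0, -0.015, 0, 0, 0, 0, 0],
    [0, -0.015, 0, 0, 0, 0, 0],
    [0, -0.015, 0, 0, 0, 0, 0],
    [0, -0.015, 0, 0, 0, 0, 0],
    [0, -0.015, 0, 0, 0, 0, 0],
    [0, -0.015, 0, 0, 0, 0, 0],
    [0, -0.015, 0, 0, 0, 0, 0],
    [0, -0.015, 0, 0, 0, 0, 0],
    [0, -0.015, 0, 0, 0, 0, 0],
    [0, -0.015, 0, -0.15, 0, 0, 0],
    [0, -0.015, 0, -0.35, 0, 0, 0],
    [0, -0.015, 0, -0.45, 0, 0, 0],
  ],
)

```text
t: 17.7
ee_pos: [0.4912, 0.3091, 0.2647]
ee_rot: [179.9, -0.0, 95.9]
wrist_force: [-0.2, 0.1, -2.7]
finger_gap: 0.0495
grasp_force: 35.0
```

Request:
move_arm(
  targets=[
    [0, -0.2, 0.05, 0, 0, 0, 0],
    [0, -0.5, 0.13, 0, 0, 0, 0],
    [0, -0.75, 0.2, 0, 0, 0, 0],
    [0, -0.9, 0.245, 0, 0, 0, 0],
    [0, -0.9, 0.245, 0, 0, 0, 0],
  ],
)

```text
t: 18.32
ee_pos: [0.5588, 0.1331, 0.2625]
ee_rot: [-180.0, 0.0, 95.8]
wrist_force: [-1.0, 0.1, -2.8]
finger_gap: 0.0494
grasp_force: 35.0
```

Request:
move_arm(
  targets=[
    [0, -0.2, 0.05, 0, 0, 0, 0.03],
    [0, -0.5, 0.13, 0, 0, 0, 0.07],
    [0, -0.75, 0.2, 0, 0, 0, 0.094],
    [0, -0.85, 0.23, 0, 0, 0, 0.094],
    [0, -0.9, 0.245, 0, 0, 0, 0.094],
    [0, -0.9, 0.245, 0, 0, 0, 0.094],
    [0, -0.9, 0.245, 0, 0, 0, 0.094],
  ],
)

```text
t: 19.2
ee_pos: [0.6253, -0.0377, 0.2628]
ee_rot: [-180.0, -0.0, 87.6]
wrist_force: [-0.8, 0.3, -2.0]
finger_gap: 0.0497
grasp_force: 35.0
```

```bash
python3 - <<'E'
from h import *
o=ctrl.get_obs();print(o["ee_pos"],o["ee_rot"])
f=grab("wrist"); save(f,"jig1",s=1.42); np.save("jigf.npy",f,allow_pickle=True)
for y in(.052,.148): print(px(f,(.626,y,.064)),px(f,(.626,y,.014)))
E
```

```text
[ 0.6252866  -0.03766613  0.26276312] [-1.79998187e+02 -7.11137721e-03  8.75672755e+01]
[274.1  97.5] [274.7  98.2]
[269.4 -10.7] [270.5   3.9]
```

View pics/jig1.png

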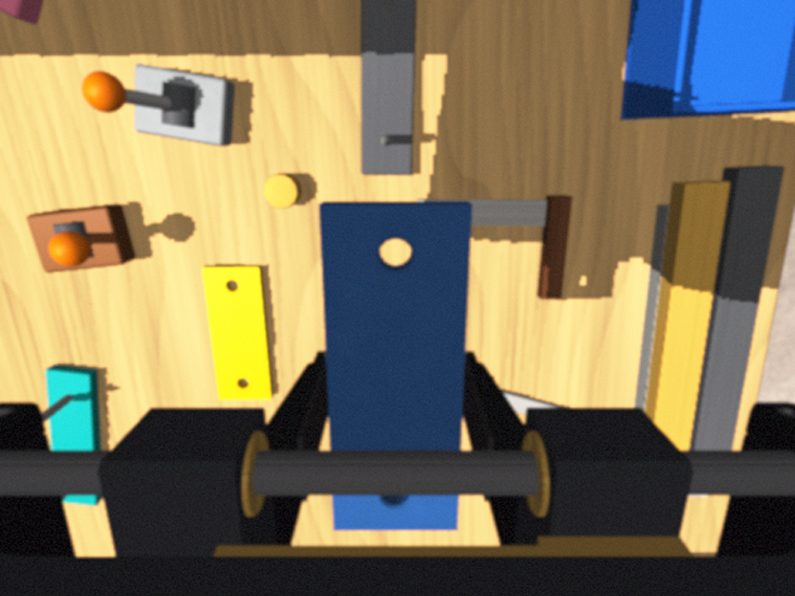

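Near pin tip is at px (384,140)/1.42, and the block edges run x = 361–414. I'll convert these to a position.

```bash
python3 - <<'E'
from h import *
f=np.load("jigf.npy",allow_pickle=True).item(); s=1.42
g=cv2.cvtColor(f["color"],cv2.COLOR_RGB2GRAY).astype(float)
for n,z,u,v in[("tip",.064,384,140),("nl",.014,361.5,174),("nr",.014,412.5,174),("fl",.014,361.5,2),("fr",.014,415.5,2)]: print(n,w(f,u/s,v/s,z))
for r in range(5,122,12):
    d=np.diff(cv2.GaussianBlur(f["color"][r:r+1,240:310],(3,1),0).astype(float),axis=1)[0].sum(1)
    a,b=np.argmin(d[:25]),45+np.argmax(d[45:60]); print(r,w(f,240.5+a,r,.014)[:2],w(f,240.5+b,r,.014)[:2])
K,R,t=cam(f);print((-R.T@t).round(3))
E
```

```text
tip [0.6222 0.0511 0.064 ]
nl [0.6012 0.0258 0.014 ]
nr [0.6433 0.024  0.014 ]
fl [0.6091 0.1511 0.014 ]
fr [0.6497 0.1494 0.014 ]
5 [0.6077 0.1478] [0.6495 0.146 ]
17 [0.607  0.1363] [0.6491 0.1345]
29 [0.6062 0.1247] [0.6488 0.1228]
41 [0.6055 0.1128] [0.655  0.1107]
53 [0.6047 0.1007] [0.6525 0.0986]
65 [0.6039 0.0884] [0.6521 0.0863]
77 [0.6031 0.0758] [0.6529 0.0737]
89 [0.6023 0.063 ] [0.6526 0.0608]
101 [0.6015 0.0499] [0.6499 0.0479]
113 [0.6006 0.0366] [0.6495 0.0345]
[0.63  0.046 0.435]
```

```bash
python3 - <<'E'
from h import *
f=np.load("jigf.npy",allow_pickle=True).item(); s=1.42
p=np.array([.6253,-.0377]); a=np.radians(87.57); X=np.array([np.cos(a),np.sin(a)]);Y=np.array([np.sin(a),-np.cos(a)])
for n,z,u,v in[("hole",.2693,396,252),("holeLow",.2593,396,252),("farL",.2693,322,203),("farR",.2693,469,203),("nearL",.2693,333,529),("nearR",.2693,457,529)]:
    q=w(f,u/s,v/s,z)[:2]-p; print(n,(q@X).round(4),(q@Y).round(4))
print(rel(.6257,.0993,.2,86.3))
E
```

```text
hole 0.0497 0.0014
holeLow 0.0476 0.0014
farL 0.0662 -0.0231
farR 0.0661 0.0256
nearL -0.066 -0.0244
nearR -0.0659 0.0265
[0.6845, -0.0272, 0.3141, 0.0001, -0.0001, 0.0141]
```

Request:
move_arm(
  targets=[
    [0, 0.2, -0.01, 0, 0, 0, 0.014],
    [0, 0.4, -0.02, 0, 0, 0, 0.014],
    [0, 0.6, -0.029, 0, 0, 0, 0.014],
    [0, 0.683, -0.029, 0.2, 0, 0, 0.014],
    [0, 0.683, -0.029, 0.5, 0, 0, 0.014],
    [0, 0.683, -0.029, 0.8, 0, 0, 0.014],
    [0, 0.683, -0.029, 0.9, 0, 0, 0.014],
    [0, 0.683, -0.029, 0.9, 0, 0, 0.014],
    [0, 0.683, -0.029, 0.9, 0, 0, 0.014],
  ],
)

```text
t: 20.38
ee_pos: [0.6264, 0.0982, 0.084]
ee_rot: [179.9, -0.0, 86.3]
wrist_force: [-0.4, -0.2, -1.7]
finger_gap: 0.0496
grasp_force: 35.0
```

Request:
move_arm(
  targets=[
    [0, 0, 0, 0.02, 0, 0, 0],
    [0, 0, 0, 0.04, 0, 0, 0],
    [0, 0, 0, 0.06, 0, 0, 0],
    [0, 0, 0, 0.08, 0, 0, 0],
    [0, 0, 0, 0.1, 0, 0, 0],
    [0, 0, 0, 0.12, 0, 0, 0],
    [0, 0, 0, 0.12, 0, 0, 0],
  ],
)

```text
t: 21.25
ee_pos: [0.6256, 0.0977, 0.0582]
ee_rot: [-180.0, 0.0, 86.2]
wrist_force: [0.1, 0.5, -1.0]
finger_gap: 0.0497
grasp_force: 35.0
```

```bash
python3 - <<'E'
from h import *
o=ctrl.get_obs();print(o["ee_pos"],o["ee_rot"],o["wrist_force"],o["ft_torque"])
f=grab("wrist");s=grab("scene"); a=cv2.resize(s["color"][180:270,270:370],(500,450),interpolation=2);b=cv2.resize(f["color"][60:420,190:390],(250,450))
cv2.imwrite("pics/ins1.png",np.hstack([a,b])[:,:,::-1])
E
```

```text
[0.62563519 0.09767266 0.0582187 ] [-1.79967112e+02  8.98796588e-03  8.62227147e+01] [ 0.11184462  0.51247033 -1.03841002] [-0.03381146 -0.07574485  0.0111033 ]
```

View pics/ins1.png

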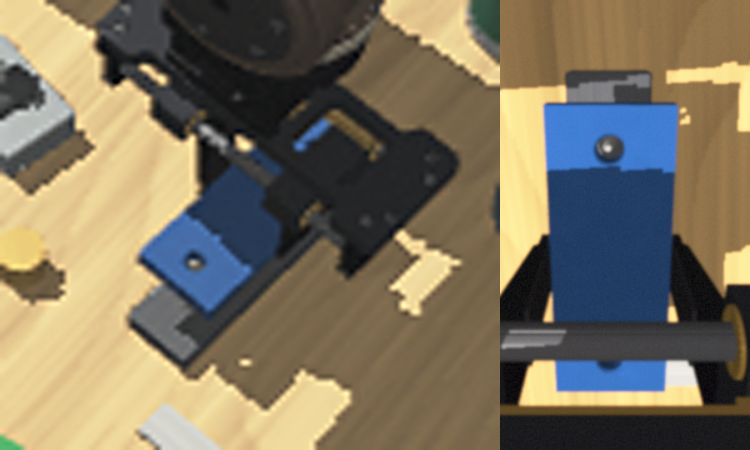

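The pin shows inside the far hole with no side force. I'll lower it home, release, and lift.

Request:
move_arm(
  targets=[
    [0, 0, 0, 0.04, 0, 0, 0],
    [0, 0, 0, 0.08, 0, 0, 0],
    [0, 0, 0, 0.12, 0, 0, 0],
    [0, 0, 0, 0.16, 0, 0, 0],
    [0, 0, 0, 0.19, 0, 0, 0],
    [0, 0, 0, 0.205, 0, 0, 0],
    [0, 0, 0, 0.205, 0, 0, 0],
  ],
)

```text
t: 22.22
ee_pos: [0.6258, 0.0977, 0.0175]
ee_rot: [-180.0, 0.0, 86.2]
wrist_force: [-0.7, -0.2, -1.4]
finger_gap: 0.0499
grasp_force: 35.0
```

```bash
python3 - <<'E'
from h import *
o=ctrl.get_obs();print(o["ee_pos"],o["wrist_force"],o["ft_torque"])
E
```

```text
[0.62578523 0.09768869 0.01748442] [-0.72363698 -0.18281991 -1.38053079] [-0.03599296 -0.04003371  0.01949302]
```

Request:
move_arm(
  targets=[
    [0, 0, 0, 0.005, 0, 0, 0],
    [0, 0, 0, 0.005, 0, 0, 0],
    [0.75, 0, 0, 0.005, 0, 0, 0],
    [0.75, 0, 0, 0.005, 0, 0, 0],
    [0.75, 0, 0, 0.005, 0, 0, 0],
    [0.9, 0, 0, 0.005, 0, 0, 0],
    [0.9, 0, 0, 0.005, 0, 0, 0],
    [0.9, 0, 0, 0.005, 0, 0, 0],
    [0.9, 0, 0, -0.2, 0, 0, 0],
    [1, 0, 0, -0.5, 0, 0, 0],
    [1, 0, 0, -0.8, 0, 0, 0],
    [1, 0, 0, -0.92, 0, 0, 0],
    [1, 0, 0, -0.92, 0, 0, 0],
  ],
)

```text
t: 23.85
ee_pos: [0.6263, 0.0978, 0.2035]
ee_rot: [179.8, -0.0, 86.2]
wrist_force: [-1.2, 0.4, -0.6]
finger_gap: 0.0952
grasp_force: 0.0
```

Request:
move_arm(
  targets=[
    [1, -0.3, -0.02, 0, 0, 0, -0.05],
    [1, -0.6, -0.02, 0, 0, 0, -0.1],
    [1, -0.8, -0.02, 0, 0, 0, -0.14],
    [1, -0.8, -0.02, 0, 0, 0, -0.144],
    [1, -0.8, -0.02, 0, 0, 0, -0.144],
  ],
)

```text
t: 24.48
ee_pos: [0.6109, -0.0611, 0.2004]
ee_rot: [-179.9, -0.0, 99.1]
wrist_force: [-0.9, -0.7, -0.2]
finger_gap: 0.0952
grasp_force: 0.0
```

```bash
cat >> h.py <<'E'
def plate(f,c,z=.01,amin=300):
    for b in blobs(f,c,amin):
        r=rect(f,b,z)
        if 110<r[2][1]<150 and 40<r[2][0]<65: return r
E
python3 - <<'E'
from h import *
t=grab("top"); f=grab("wrist"); s=grab("scene"); save(f,"wr4")
for n,g in(("top",t),("wrist",f),("scene",s)):
    for c in("green","yellow","red"): print(n,c,plate(g,c))
    print("blue",plate(g,"blue",.024))
r=plate(f,"green") or plate(t,"green"); print(rel(*(r[0]/1000),.0035,r[1]))
E
```

```text
top green None
top yellow None
top red (array([ 468.4, -290.7]), np.float32(85.0), array([ 46. , 126.8]))
blue (array([626.3,  98. ]), np.float32(89.0), array([ 49., 129.]))
wrist green (array([ 604.7, -134.5]), np.float32(98.9), array([ 49.4, 129.6]))
wrist yellow (array([ 477.9, -113.8]), np.float32(87.9), array([ 52.4, 132.4]))
wrist red None
blue None
scene green (array([ 603.6, -134.6]), np.float32(99.1), array([ 50.8, 131.3]))
scene yellow None
scene red None
blue (array([627.8,  98. ]), np.float32(88.0), array([ 48.6, 132.9]))
[-0.3605, -0.0912, 0.9883, -0.0004, -0.0002, 0.0038]
```

Request:
move_arm(
  targets=[
    [1, -0.2, -0.05, 0.1, 0, 0, 0],
    [1, -0.36, -0.09, 0.3, 0, 0, 0.004],
    [1, -0.36, -0.09, 0.6, 0, 0, 0.004],
    [1, -0.36, -0.09, 0.85, 0, 0, 0.004],
    [1, -0.36, -0.09, 0.95, 0, 0, 0.004],
    [1, -0.36, -0.09, 0.985, 0, 0, 0.004],
    [1, -0.36, -0.09, 0.985, 0, 0, 0.004],
    [1, -0.36, -0.09, 0.985, 0, 0, 0.004],
  ],
)

```text
t: 25.62
ee_pos: [0.6056, -0.1356, 0.0058]
ee_rot: [179.9, 0.1, 98.8]
wrist_force: [0.1, 0.4, 0.6]
finger_gap: 0.0954
grasp_force: 0.0
```

Request:
move_arm(
  targets=[
    [0, 0, 0, 0, 0, 0, 0],
    [0, 0, 0, 0, 0, 0, 0],
    [0, 0, 0, 0, 0, 0, 0],
    [0, 0, 0, 0, 0, 0, 0],
    [0, 0, 0, 0, 0, 0, 0],
    [0, 0, 0, 0, 0, 0, 0],
    [0, 0, 0, 0, 0, 0, 0],
    [0, 0, 0, -0.1, 0, 0, 0],
    [0, 0, 0, -0.3, 0, 0, 0],
    [0, 0, 0, -0.6, 0, 0, 0],
    [0, 0, 0, -0.9, 0, 0, 0],
    [0, 0, 0, -1, 0, 0, 0],
    [0, 0, 0, -1, 0, 0, 0],
    [0, 0, 0, -1, 0, 0, 0],
  ],
  force=35,
)

```text
t: 27.38
ee_pos: [0.6044, -0.1354, 0.2039]
ee_rot: [-179.9, -0.0, 98.8]
wrist_force: [0.4, -0.3, -1.5]
finger_gap: 0.0495
grasp_force: 35.0
```

```bash
python3 - <<'E'
from h import *
o=ctrl.get_obs();print(o["ee_pos"],o["ee_rot"],o["finger_gap"],o["grasp_force"])
t=grab("top"); print("blue",plate(t,"blue",.024))
E
```

```text
[ 0.60442768 -0.13541546  0.20385536] [-1.79928796e+02 -3.31835844e-02  9.88250374e+01] 0.049519931064661925 34.99665677547455
blue (array([626.4,  98.5]), np.float32(86.9), array([ 47.7, 129.3]))
```

Request:
move_arm(
  targets=[
    [0, 0.15, -0.01, -0.15, 0, 0, 0],
    [0, 0.4, -0.03, -0.3, 0, 0, 0],
    [0, 0.65, -0.06, -0.3, 0, 0, 0],
    [0, 0.76, -0.0735, -0.3, 0, 0, 0],
  ],
)

```text
t: 27.92
ee_pos: [0.5662, 0.0143, 0.2638]
ee_rot: [-179.9, -0.0, 98.9]
wrist_force: [-0.5, -0.1, -2.0]
finger_gap: 0.0492
grasp_force: 35.0
```

Request:
move_arm(
  targets=[
    [0, 0.25, -0.02, 0, 0, 0, 0],
    [0, 0.5, -0.05, 0, 0, 0, 0],
    [0, 0.76, -0.0735, 0, 0, 0, 0],
  ],
)

```text
t: 28.3
ee_pos: [0.5289, 0.1612, 0.2634]
ee_rot: [-179.9, 0.0, 98.8]
wrist_force: [1.0, -0.7, -2.9]
finger_gap: 0.0493
grasp_force: 35.0
```

Request:
move_arm(
  targets=[
    [0, 0.25, -0.02, 0, 0, 0, 0.031],
    [0, 0.5, -0.05, 0, 0, 0, 0.031],
    [0, 0.7, -0.07, 0, 0, 0, 0.031],
    [0, 0.76, -0.0735, 0, 0, 0, 0.031],
    [0, 0.76, -0.0735, 0, 0, 0, 0.031],
    [0, 0.76, -0.0735, 0, 0, 0, 0.031],
  ],
)

```text
t: 29.05
ee_pos: [0.4919, 0.3071, 0.2642]
ee_rot: [-180.0, 0.0, 96.0]
wrist_force: [0.7, 0.1, -0.4]
finger_gap: 0.0494
grasp_force: 35.0
```

Request:
move_arm(
  targets=[
    [0, 0.01, 0, 0.15, 0, 0, 0],
    [0, 0.01, 0, 0.35, 0, 0, 0],
    [0, 0.01, 0, 0.45, 0, 0, 0],
    [0, 0.01, 0, 0.45, 0, 0, 0],
    [0, 0.01, 0, 0.45, 0, 0, 0],
    [0, 0.01, 0, 0.45, 0, 0, 0],
    [0, 0.01, 0, 0.45, 0, 0, 0],
    [0, 0.01, 0, 0.45, 0, 0, 0],
    [0, 0.01, 0, 0.45, 0, 0, 0],
    [0, 0.01, 0, 0.45, 0, 0, 0],
    [0, 0.01, 0, 0.45, 0, 0, 0],
    [0, 0.01, 0, 0.45, 0, 0, 0],
    [0, 0.01, 0, 0.45, 0, 0, 0],
    [0, 0.01, 0, 0.45, 0, 0, 0],
    [0, 0.01, 0, 0.45, 0, 0, 0],
    [0, 0.01, 0, 0.45, 0, 0, 0],
    [0, 0.01, 0, 0.45, 0, 0, 0],
    [0, 0.01, 0, 0.45, 0, 0, 0],
    [0, 0.01, 0, 0.45, 0, 0, 0],
    [0, 0.01, 0, 0.45, 0, 0, 0],
  ],
)

```text
t: 31.55
ee_pos: [0.4913, 0.3102, 0.1746]
ee_rot: [180.0, 0.0, 96.0]
wrist_force: [-0.8, 0.2, -1.8]
finger_gap: 0.0497
grasp_force: 35.0
```

Request:
move_arm(
  targets=[
    [0, 0, 0, -0.1, 0, 0, 0],
    [0, 0, 0, -0.3, 0, 0, 0],
    [0, 0, 0, -0.45, 0, 0, 0],
    [0, -0.2, 0.1, -0.45, 0, 0, 0],
    [0, -0.4, 0.2, -0.45, 0, 0, 0],
    [0, -0.57, 0.28, -0.45, 0, 0, 0],
  ],
)

```text
t: 32.3
ee_pos: [0.5596, 0.2014, 0.2647]
ee_rot: [180.0, 0.0, 96.0]
wrist_force: [0.7, -0.1, -2.2]
finger_gap: 0.0498
grasp_force: 35.0
```

Request:
move_arm(
  targets=[
    [0, -0.2, 0.1, 0, 0, 0, 0.05],
    [0, -0.4, 0.2, 0, 0, 0, 0.1],
    [0, -0.55, 0.27, 0, 0, 0, 0.109],
    [0, -0.56, 0.28, 0, 0, 0, 0.109],
    [0, -0.56, 0.28, 0, 0, 0, 0.109],
    [0, -0.56, 0.28, 0, 0, 0, 0.109],
    [0, -0.56, 0.28, 0, 0, 0, 0.109],
  ],
)

```text
t: 33.17
ee_pos: [0.626, 0.098, 0.2648]
ee_rot: [180.0, 0.0, 86.3]
wrist_force: [-0.2, 0.2, -1.6]
finger_gap: 0.0493
grasp_force: 35.0
```

```bash
python3 - <<'E'
from h import *
o=ctrl.get_obs();print(o["ee_pos"],o["ee_rot"]); print(rel(.6258,.0978,.084,86.2))
E
```

```text
[0.62604604 0.09804535 0.2648057 ] [1.79988737e+02 8.80871577e-04 8.62910548e+01]
[-0.0013, -0.0013, 0.904, 0.0001, 0.0, 0.001]
```

Request:
move_arm(
  targets=[
    [0, -0.001, -0.001, 0.2, 0, 0, 0],
    [0, -0.001, -0.001, 0.5, 0, 0, 0],
    [0, -0.001, -0.001, 0.75, 0, 0, 0],
    [0, -0.001, -0.001, 0.87, 0, 0, 0],
    [0, -0.001, -0.001, 0.904, 0, 0, 0],
    [0, -0.001, -0.001, 0.904, 0, 0, 0],
    [0, -0.001, -0.001, 0.904, 0, 0, 0],
  ],
)

```text
t: 34.05
ee_pos: [0.6268, 0.0972, 0.0852]
ee_rot: [179.9, -0.0, 86.2]
wrist_force: [0.6, 0.2, -2.3]
finger_gap: 0.0497
grasp_force: 35.0
```

Request:
move_arm(
  targets=[
    [0, 0, 0, 0.02, 0, 0, 0],
    [0, 0, 0, 0.05, 0, 0, 0],
    [0, 0, 0, 0.08, 0, 0, 0],
    [0, 0, 0, 0.11, 0, 0, 0],
    [0, 0, 0, 0.13, 0, 0, 0],
    [0, 0, 0, 0.13, 0, 0, 0],
  ],
)

```text
t: 34.8
ee_pos: [0.626, 0.097, 0.0574]
ee_rot: [-180.0, 0.0, 86.2]
wrist_force: [-0.2, 0.2, -1.8]
finger_gap: 0.0493
grasp_force: 35.0
```

```bash
python3 - <<'E'
from h import *
o=ctrl.get_obs();print(o["ee_pos"],o["ee_rot"],o["wrist_force"],o["ft_torque"])
f=grab("wrist");save(f,"ins2",(190,60,390,420),1.5)
E
```

```text
[0.62602652 0.09698797 0.05738584] [-1.79962609e+02  1.10828353e-02  8.62245962e+01] [-0.16868511  0.19926431 -1.81233355] [-0.01101856 -0.06922097 -0.03433666]
```

View pics/ins2.png

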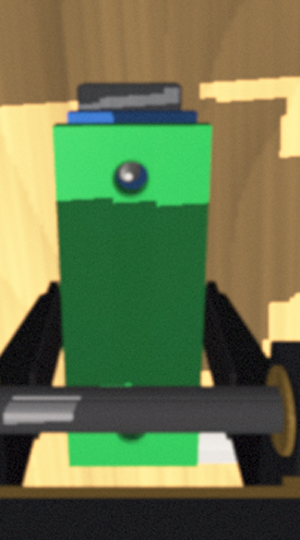

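Pin is visible in the far hole at crop (130,177). Lowering home.

Request:
move_arm(
  targets=[
    [0, 0, 0, 0.04, 0, 0, 0],
    [0, 0, 0, 0.08, 0, 0, 0],
    [0, 0, 0, 0.12, 0, 0, 0],
    [0, 0, 0, 0.14, 0, 0, 0],
    [0, 0, 0, 0.15, 0, 0, 0],
    [0, 0, 0, 0.155, 0, 0, 0],
    [0, 0, 0, 0.155, 0, 0, 0],
  ],
)

```text
t: 35.72
ee_pos: [0.6261, 0.097, 0.0285]
ee_rot: [180.0, 0.0, 86.2]
wrist_force: [-7.8, 0.3, 17.6]
finger_gap: 0.0493
grasp_force: 35.0
```

Request:
move_arm(
  targets=[
    [0.75, 0, 0, 0, 0, 0, 0],
    [0.75, 0, 0, 0, 0, 0, 0],
    [0.75, 0, 0, 0, 0, 0, 0],
    [0.9, 0, 0, 0, 0, 0, 0],
    [0.9, 0, 0, 0, 0, 0, 0],
    [0.9, 0, 0, 0, 0, 0, 0],
    [0.9, 0, 0, -0.2, 0, 0, 0],
    [1, 0, 0, -0.5, 0, 0, 0],
    [1, 0, 0, -0.8, 0, 0, 0],
    [1, 0, 0, -0.87, 0, 0, 0],
    [1, 0, 0, -0.87, 0, 0, 0],
  ],
)

```text
t: 37.1
ee_pos: [0.6262, 0.097, 0.2011]
ee_rot: [179.9, -0.0, 86.2]
wrist_force: [-0.3, 0.3, -1.2]
finger_gap: 0.0949
grasp_force: 0.0
```

Request:
move_arm(
  targets=[
    [1, -0.25, -0.15, 0, 0, 0, 0],
    [1, -0.5, -0.35, 0, 0, 0, 0],
    [1, -0.6, -0.5, 0, 0, 0, -0.02],
    [1, -0.6, -0.65, 0, 0, 0, -0.02],
    [1, -0.6, -0.65, 0, 0, 0, -0.02],
  ],
)

```text
t: 37.72
ee_pos: [0.4865, -0.0142, 0.1994]
ee_rot: [-179.8, -0.0, 88.0]
wrist_force: [0.1, 0.2, 0.4]
finger_gap: 0.0948
grasp_force: 0.0
```

```bash
python3 - <<'E'
from h import *
t=grab("top"); f=grab("wrist"); s=grab("scene")
for n,g in(("top",t),("wrist",f),("scene",s)):
    for c in("yellow","red"): print(n,c,plate(g,c))
    print("green",plate(g,"green",.034))
r=plate(f,"yellow"); print(rel(*(r[0]/1000),.0035,r[1]) if r else 0)
E
```

```text
top yellow None
top red (array([ 468.6, -290.4]), np.float32(84.7), array([ 46. , 124.9]))
green (array([626.2,  97.9]), np.float32(86.5), array([ 49., 131.]))
wrist yellow (array([ 477.8, -111.7]), np.float32(88.0), array([ 50.7, 128. ]))
wrist red None
green (array([625.8,  91.2]), np.float32(86.4), array([ 52.2, 117.7]))
scene yellow None
scene red None
green (array([626. ,  97.1]), np.float32(86.4), array([ 50.8, 132.3]))
[-0.4899, -0.0387, 0.9824, -0.0006, -0.0001, 0.0004]
```

Request:
move_arm(
  targets=[
    [1, -0.3, -0.02, 0.1, 0, 0, 0],
    [1, -0.495, -0.038, 0.3, 0, 0, 0],
    [1, -0.495, -0.038, 0.6, 0, 0, 0],
    [1, -0.495, -0.038, 0.85, 0, 0, 0],
    [1, -0.495, -0.038, 0.95, 0, 0, 0],
    [1, -0.495, -0.038, 0.98, 0, 0, 0],
    [1, -0.495, -0.038, 0.98, 0, 0, 0],
    [1, -0.495, -0.038, 0.98, 0, 0, 0],
  ],
)

```text
t: 38.88
ee_pos: [0.4781, -0.113, 0.0056]
ee_rot: [179.9, 0.0, 88.0]
wrist_force: [0.4, 0.1, 0.7]
finger_gap: 0.0952
grasp_force: 0.0
```

Request:
move_arm(
  targets=[
    [0, 0, 0, 0, 0, 0, 0],
    [0, 0, 0, 0, 0, 0, 0],
    [0, 0, 0, 0, 0, 0, 0],
    [0, 0, 0, 0, 0, 0, 0],
    [0, 0, 0, 0, 0, 0, 0],
    [0, 0, 0, 0, 0, 0, 0],
    [0, 0, 0, 0, 0, 0, 0],
    [0, 0, 0, -0.1, 0, 0, 0],
    [0, 0, 0, -0.3, 0, 0, 0],
    [0, 0, 0, -0.6, 0, 0, 0],
    [0, 0, 0, -0.9, 0, 0, 0],
    [0, 0, 0, -1, 0, 0, 0],
    [0, 0, 0, -1, 0, 0, 0],
    [0, 0, 0, -1, 0, 0, 0],
  ],
  force=35,
)

```text
t: 40.62
ee_pos: [0.477, -0.1126, 0.2036]
ee_rot: [-179.9, -0.0, 88.0]
wrist_force: [0.1, -0.2, -1.8]
finger_gap: 0.0496
grasp_force: 35.0
```

```bash
python3 - <<'E'
from h import *
o=ctrl.get_obs();print(o["ee_pos"],o["ee_rot"],o["finger_gap"])
f=grab("wrist"); s=grab("scene"); save(f,"wr6")
z=o["ee_pos"][2]+.006
# held plate far end in tool frame
a=np.radians(o["ee_rot"][2]);X=np.array([np.cos(a),np.sin(a)])
for b in blobs(f,"yellow",300):
    q=np.array([w(f,u,v,z)[:2]-o["ee_pos"][:2] for u,v in b.reshape(-1,2)])@X; print(np.percentile(q,[0,2,98,100]).round(4),cv2.boundingRect(b))
print(plate(s,"green",.034),plate(s,"red"),rel(.4911,.3092,.264,96))
E
```

```text
[ 0.47699505 -0.1126482   0.20356599] [-1.79894914e+02 -3.08531328e-02  8.80224439e+01] 0.049569134706156356
[-0.0669 -0.0668 -0.05   -0.05  ] (235, 349, 88, 25)
[-0.029  -0.0283  0.0642  0.0647] (225, 146, 105, 172)
[0.1005 0.1009 0.111  0.1114] (321, 37, 22, 28)
(array([625.2,  97.1]), np.float32(86.1), array([ 52. , 132.3])) None [2.1107, -0.0034, -0.3013, -0.0015, -0.0006, -0.0887]
```

Request:
move_arm(
  targets=[
    [0, 0.12, 0, -0.15, 0, 0, 0],
    [0, 0.35, 0, -0.3, 0, 0, 0],
    [0, 0.6, 0, -0.3, 0, 0, 0],
    [0, 0.705, 0, -0.3, 0, 0, 0],
  ],
)

```text
t: 41.22
ee_pos: [0.4821, 0.0301, 0.264]
ee_rot: [-179.9, -0.0, 88.1]
wrist_force: [-0.3, -0.7, -1.5]
finger_gap: 0.0495
grasp_force: 35.0
```

Request:
move_arm(
  targets=[
    [0, 0.25, 0, 0, 0, 0, 0],
    [0, 0.5, 0, 0, 0, 0, 0],
    [0, 0.705, 0, 0, 0, 0, 0],
  ],
)

```text
t: 41.6
ee_pos: [0.4869, 0.1708, 0.2635]
ee_rot: [-179.9, 0.0, 88.1]
wrist_force: [0.7, -0.3, -1.5]
finger_gap: 0.0493
grasp_force: 35.0
```

Request:
move_arm(
  targets=[
    [0, 0.25, 0, 0, 0, 0, -0.04],
    [0, 0.5, 0, 0, 0, 0, -0.08],
    [0, 0.65, 0, 0, 0, 0, -0.089],
    [0, 0.705, 0, 0, 0, 0, -0.089],
    [0, 0.705, 0, 0, 0, 0, -0.089],
    [0, 0.705, 0, 0, 0, 0, -0.089],
  ],
)

```text
t: 42.35
ee_pos: [0.4922, 0.3089, 0.2645]
ee_rot: [-180.0, 0.0, 96.0]
wrist_force: [0.2, 0.1, -2.3]
finger_gap: 0.0496
grasp_force: 35.0
```

Request:
move_arm(
  targets=[
    [0, 0, 0, 0.15, 0, 0, 0],
    [0, 0, 0, 0.35, 0, 0, 0],
    [0, 0, 0, 0.45, 0, 0, 0],
    [0, 0, 0, 0.45, 0, 0, 0],
    [0, 0, 0, 0.45, 0, 0, 0],
    [0, 0, 0, 0.45, 0, 0, 0],
    [0, 0, 0, 0.45, 0, 0, 0],
    [0, 0, 0, 0.45, 0, 0, 0],
    [0, 0, 0, 0.45, 0, 0, 0],
    [0, 0, 0, 0.45, 0, 0, 0],
    [0, 0, 0, 0.45, 0, 0, 0],
    [0, 0, 0, 0.45, 0, 0, 0],
    [0, 0, 0, 0.45, 0, 0, 0],
    [0, 0, 0, 0.45, 0, 0, 0],
    [0, 0, 0, 0.45, 0, 0, 0],
    [0, 0, 0, 0.45, 0, 0, 0],
    [0, 0, 0, 0.45, 0, 0, 0],
    [0, 0, 0, 0.45, 0, 0, 0],
    [0, 0, 0, 0.45, 0, 0, 0],
    [0, 0, 0, 0.45, 0, 0, 0],
  ],
)

```text
t: 44.85
ee_pos: [0.4921, 0.3099, 0.1748]
ee_rot: [180.0, 0.0, 96.0]
wrist_force: [-0.1, 0.5, -1.8]
finger_gap: 0.0494
grasp_force: 35.0
```

```bash
python3 - <<'E'
from h import *
o=ctrl.get_obs();print(o["ee_pos"],o["ee_rot"],o["finger_gap"]); print(rel(.6256,.0985,.264,86.2))
E
```

```text
[0.49211861 0.30991357 0.17478708] [1.79999071e+02 6.97090216e-03 9.60374808e+01] 0.04939810169632009
[-1.1215, 0.5525, -0.4459, 0.0, 0.0001, 0.1093]
```

Request:
move_arm(
  targets=[
    [0, 0, 0, -0.1, 0, 0, 0],
    [0, 0, 0, -0.3, 0, 0, 0],
    [0, 0, 0, -0.45, 0, 0, 0],
    [0, -0.2, 0.1, -0.45, 0, 0, 0],
    [0, -0.4, 0.2, -0.45, 0, 0, 0],
    [0, -0.56, 0.276, -0.45, 0, 0, 0],
  ],
)

```text
t: 45.6
ee_pos: [0.5595, 0.203, 0.2649]
ee_rot: [180.0, 0.0, 96.0]
wrist_force: [-0.6, 0.1, -1.1]
finger_gap: 0.0496
grasp_force: 35.0
```

Request:
move_arm(
  targets=[
    [0, -0.2, 0.1, 0, 0, 0, 0.05],
    [0, -0.4, 0.2, 0, 0, 0, 0.1],
    [0, -0.55, 0.27, 0, 0, 0, 0.109],
    [0, -0.56, 0.276, 0, 0, 0, 0.109],
    [0, -0.56, 0.276, 0, 0, 0, 0.109],
    [0, -0.56, 0.276, 0, 0, 0, 0.109],
    [0, -0.56, 0.276, 0, 0, 0, 0.109],
  ],
)

```text
t: 46.48
ee_pos: [0.6251, 0.0996, 0.265]
ee_rot: [180.0, 0.0, 86.3]
wrist_force: [-0.0, 0.1, -1.1]
finger_gap: 0.0496
grasp_force: 35.0
```

Request:
move_arm(
  targets=[
    [0, 0, 0, 0.2, 0, 0, 0],
    [0, 0, 0, 0.5, 0, 0, 0],
    [0, 0, 0, 0.75, 0, 0, 0],
    [0, 0, 0, 0.87, 0, 0, 0],
    [0, 0, 0, 0.904, 0, 0, 0],
    [0, 0, 0, 0.904, 0, 0, 0],
    [0, 0, 0, 0.904, 0, 0, 0],
    [0, 0, 0, 0.904, 0, 0, 0],
  ],
)

```text
t: 47.48
ee_pos: [0.6259, 0.0988, 0.0851]
ee_rot: [179.9, -0.0, 86.2]
wrist_force: [0.5, -0.6, -1.2]
finger_gap: 0.0497
grasp_force: 35.0
```

```bash
python3 - <<'E'
from h import *
o=ctrl.get_obs();print(o["ee_pos"],o["ee_rot"],o["wrist_force"]); print(rel(.6258,.0984,.0575,86.2))
t=grab("top");print(plate(t,"red"))
E
```

```text
[0.62586607 0.09879153 0.08512055] [ 1.79901428e+02 -6.10687618e-03  8.62263420e+01] [ 0.54923769 -0.58472811 -1.21153585]
[-0.002, -0.0004, 0.1381, 0.0011, -0.0001, 0.0003]
None
```

Request:
move_arm(
  targets=[
    [0, 0, 0, 0.02, 0, 0, 0],
    [0, 0, 0, 0.05, 0, 0, 0],
    [0, 0, 0, 0.08, 0, 0, 0],
    [0, 0, 0, 0.11, 0, 0, 0],
    [0, 0, 0, 0.13, 0, 0, 0],
    [0, 0, 0, 0.13, 0, 0, 0],
  ],
)

```text
t: 48.28
ee_pos: [0.6254, 0.0987, 0.0577]
ee_rot: [-180.0, 0.0, 86.2]
wrist_force: [0.9, 0.0, -1.2]
finger_gap: 0.0497
grasp_force: 35.0
```

```bash
python3 - <<'E'
from h import *
o=ctrl.get_obs();print(o["ee_pos"],o["wrist_force"],o["ft_torque"])
f=grab("wrist");save(f,"ins3",(190,60,390,420),1.5)
E
```

```text
[0.62536864 0.09873272 0.05765144] [ 0.92345025  0.03674981 -1.20535935] [-0.05591668 -0.04680426 -0.00658133]
```

View pics/ins3.png

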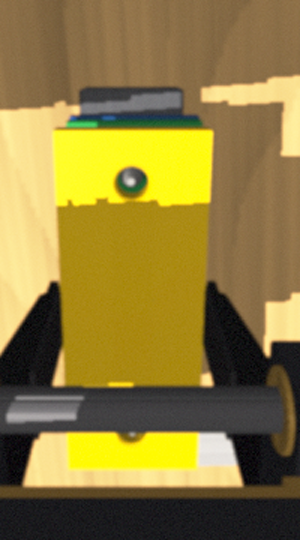

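Pin is centred in the hole at crop (131,182). Finishing the lowering, then on to red.

Request:
move_arm(
  targets=[
    [0, 0, 0, 0.03, 0, 0, 0],
    [0, 0, 0, 0.06, 0, 0, 0],
    [0, 0, 0, 0.085, 0, 0, 0],
    [0, 0, 0, 0.1, 0, 0, 0],
    [0, 0, 0, 0.1, 0, 0, 0],
    [0, 0, 0, 0.1, 0, 0, 0],
  ],
)

```text
t: 49.08
ee_pos: [0.6253, 0.0988, 0.0388]
ee_rot: [-180.0, 0.0, 86.2]
wrist_force: [-4.0, -0.5, 9.6]
finger_gap: 0.0498
grasp_force: 35.0
```

Request:
move_arm(
  targets=[
    [0.75, 0, 0, 0, 0, 0, 0],
    [0.75, 0, 0, 0, 0, 0, 0],
    [0.75, 0, 0, 0, 0, 0, 0],
    [0.9, 0, 0, 0, 0, 0, 0],
    [0.9, 0, 0, 0, 0, 0, 0],
    [0.9, 0, 0, 0, 0, 0, 0],
    [0.9, 0, 0, -0.2, 0, 0, 0],
    [1, 0, 0, -0.5, 0, 0, 0],
    [1, 0, 0, -0.8, 0, 0, 0],
    [1, 0, 0, -0.82, 0, 0, 0],
    [1, 0, 0, -0.82, 0, 0, 0],
  ],
)

```text
t: 50.45
ee_pos: [0.6252, 0.0987, 0.2017]
ee_rot: [-180.0, 0.0, 86.2]
wrist_force: [0.1, 1.2, -0.4]
finger_gap: 0.095
grasp_force: 0.0
```

Request:
move_arm(
  targets=[
    [1, -0.25, -0.1, 0, 0, 0, 0],
    [1, -0.5, -0.2, 0, 0, 0, 0],
    [1, -0.9, -0.33, 0, 0, 0, 0],
    [1, -0.9, -0.33, 0, 0, 0, 0],
  ],
)

```text
t: 50.95
ee_pos: [0.5459, -0.0788, 0.2002]
ee_rot: [-179.8, -0.0, 86.1]
wrist_force: [-0.7, -0.7, -0.3]
finger_gap: 0.0949
grasp_force: 0.0
```

Request:
move_arm(
  targets=[
    [1, -0.25, -0.1, 0, 0, 0, 0.013],
    [1, -0.5, -0.2, 0, 0, 0, 0.013],
    [1, -0.8, -0.33, 0, 0, 0, 0.013],
    [1, -0.8, -0.33, 0, 0, 0, 0.013],
    [1, -0.8, -0.33, 0, 0, 0, 0.013],
  ],
)

```text
t: 51.58
ee_pos: [0.471, -0.2316, 0.2008]
ee_rot: [-179.9, -0.1, 85.0]
wrist_force: [0.2, 0.4, 0.2]
finger_gap: 0.095
grasp_force: 0.0
```

```bash
python3 - <<'E'
from h import *
t=grab("top"); f=grab("wrist"); s=grab("scene")
for n,g in(("top",t),("wrist",f),("scene",s)):
    print(n,"red",plate(g,"red"),"yellow",plate(g,"yellow",.044))
r=plate(f,"red"); print(rel(*(r[0]/1000),.0035,r[1]) if r else 0)
save(f,"wr7")
E
```

```text
top red None yellow (array([625.5,  99. ]), np.float32(86.1), array([ 50.3, 131.1]))
wrist red (array([ 468.9, -291.9]), np.float32(85.6), array([ 49.2, 130.1])) yellow None
scene red None yellow None
[-0.3069, 0.0125, 0.9898, -0.0005, -0.0003, -0.005]
```

Request:
move_arm(
  targets=[
    [1, -0.2, 0.01, 0.1, 0, 0, 0],
    [1, -0.305, 0.012, 0.3, 0, 0, -0.005],
    [1, -0.305, 0.012, 0.6, 0, 0, -0.005],
    [1, -0.305, 0.012, 0.85, 0, 0, -0.005],
    [1, -0.305, 0.012, 0.95, 0, 0, -0.005],
    [1, -0.305, 0.012, 0.985, 0, 0, -0.005],
    [1, -0.305, 0.012, 0.985, 0, 0, -0.005],
    [1, -0.305, 0.012, 0.985, 0, 0, -0.005],
  ],
)

```text
t: 52.72
ee_pos: [0.4691, -0.2928, 0.0061]
ee_rot: [179.9, 0.1, 85.5]
wrist_force: [-0.7, 0.3, -0.5]
finger_gap: 0.0949
grasp_force: 0.0
```

Request:
move_arm(
  targets=[
    [0, 0, 0, 0, 0, 0, 0],
    [0, 0, 0, 0, 0, 0, 0],
    [0, 0, 0, 0, 0, 0, 0],
    [0, 0, 0, 0, 0, 0, 0],
    [0, 0, 0, 0, 0, 0, 0],
    [0, 0, 0, 0, 0, 0, 0],
    [0, 0, 0, 0, 0, 0, 0],
    [0, 0, 0, -0.1, 0, 0, 0],
    [0, 0, 0, -0.3, 0, 0, 0],
    [0, 0, 0, -0.6, 0, 0, 0],
    [0, 0, 0, -0.9, 0, 0, 0],
    [0, 0, 0, -1, 0, 0, 0],
    [0, 0, 0, -1, 0, 0, 0],
    [0, 0, 0, -1, 0, 0, 0],
  ],
  force=35,
)

```text
t: 54.48
ee_pos: [0.468, -0.2924, 0.2036]
ee_rot: [-179.9, -0.1, 85.5]
wrist_force: [0.7, 0.8, -2.7]
finger_gap: 0.0499
grasp_force: 35.0
```

```bash
python3 - <<'E'
from h import *
o=ctrl.get_obs();print(o["ee_pos"],o["ee_rot"],o["finger_gap"])
f=grab("wrist")
z=o["ee_pos"][2]+.006
a=np.radians(o["ee_rot"][2]);X=np.array([np.cos(a),np.sin(a)])
for b in blobs(f,"red",300):
    q=np.array([w(f,u,v,z)[:2]-o["ee_pos"][:2] for u,v in b.reshape(-1,2)])@X; print(np.percentile(q,[0,2,98,100]).round(4),cv2.boundingRect(b))
print(rel(.4911,.3092,.264,96))
E
```

```text
[ 0.46803559 -0.29240995  0.20364578] [-1.79903622e+02 -6.25910595e-02  8.55038259e+01] 0.04994680210127913
[-0.0646 -0.064  -0.0499 -0.0499] (236, 349, 85, 22)
[-0.0289 -0.0288  0.0657  0.0657] (227, 144, 103, 174)
[3.0082, -0.1214, -0.2982, -0.0013, -0.001, -0.1166]
```

Request:
move_arm(
  targets=[
    [0, 0.12, 0, -0.15, 0, 0, 0],
    [0, 0.35, -0.01, -0.3, 0, 0, 0],
    [0, 0.6, -0.02, -0.3, 0, 0, 0],
    [0, 0.75, -0.03, -0.3, 0, 0, 0],
  ],
)

```text
t: 55.02
ee_pos: [0.4739, -0.1408, 0.264]
ee_rot: [-179.9, -0.0, 85.6]
wrist_force: [0.5, -0.7, -2.1]
finger_gap: 0.0493
grasp_force: 35.0
```

Request:
move_arm(
  targets=[
    [0, 0.25, -0.01, 0, 0, 0, 0],
    [0, 0.5, -0.02, 0, 0, 0, 0],
    [0, 0.75, -0.03, 0, 0, 0, 0],
  ],
)

```text
t: 55.4
ee_pos: [0.4797, 0.0088, 0.2637]
ee_rot: [-179.9, -0.0, 85.5]
wrist_force: [0.2, 0.1, -2.1]
finger_gap: 0.0498
grasp_force: 35.0
```

Request:
move_arm(
  targets=[
    [0, 0.25, -0.01, 0, 0, 0, 0],
    [0, 0.5, -0.02, 0, 0, 0, 0],
    [0, 0.75, -0.03, 0, 0, 0, 0],
  ],
)

```text
t: 55.78
ee_pos: [0.4854, 0.1589, 0.2636]
ee_rot: [-179.9, 0.0, 85.5]
wrist_force: [1.6, -0.1, -1.2]
finger_gap: 0.0496
grasp_force: 35.0
```

Request:
move_arm(
  targets=[
    [0, 0.25, -0.01, 0, 0, 0, -0.04],
    [0, 0.5, -0.02, 0, 0, 0, -0.08],
    [0, 0.68, -0.03, 0, 0, 0, -0.117],
    [0, 0.755, -0.03, 0, 0, 0, -0.117],
    [0, 0.755, -0.03, 0, 0, 0, -0.117],
    [0, 0.755, -0.03, 0, 0, 0, -0.117],
  ],
)

```text
t: 56.52
ee_pos: [0.4917, 0.3072, 0.2646]
ee_rot: [-180.0, 0.0, 96.0]
wrist_force: [0.8, 0.6, -2.0]
finger_gap: 0.0493
grasp_force: 35.0
```

Request:
move_arm(
  targets=[
    [0, 0, 0, 0.15, 0, 0, 0],
    [0, 0, 0, 0.35, 0, 0, 0],
    [0, 0, 0, 0.45, 0, 0, 0],
    [0, 0, 0, 0.45, 0, 0, 0],
    [0, 0, 0, 0.45, 0, 0, 0],
    [0, 0, 0, 0.45, 0, 0, 0],
    [0, 0, 0, 0.45, 0, 0, 0],
    [0, 0, 0, 0.45, 0, 0, 0],
    [0, 0, 0, 0.45, 0, 0, 0],
    [0, 0, 0, 0.45, 0, 0, 0],
    [0, 0, 0, 0.45, 0, 0, 0],
    [0, 0, 0, 0.45, 0, 0, 0],
    [0, 0, 0, 0.45, 0, 0, 0],
    [0, 0, 0, 0.45, 0, 0, 0],
    [0, 0, 0, 0.45, 0, 0, 0],
    [0, 0, 0, 0.45, 0, 0, 0],
    [0, 0, 0, 0.45, 0, 0, 0],
    [0, 0, 0, 0.45, 0, 0, 0],
    [0, 0, 0, 0.45, 0, 0, 0],
    [0, 0, 0, 0.45, 0, 0, 0],
  ],
)

```text
t: 59.02
ee_pos: [0.4917, 0.3083, 0.175]
ee_rot: [180.0, 0.0, 96.0]
wrist_force: [0.5, -0.8, -2.0]
finger_gap: 0.0495
grasp_force: 35.0
```

```bash
python3 - <<'E'
from h import *
o=ctrl.get_obs();print(o["ee_pos"],o["ee_rot"],o["finger_gap"]); print(rel(.6256,.0982,.264,86.2))
E
```

```text
[0.49165823 0.30825363 0.17498202] [1.79999797e+02 6.20896002e-03 9.60369205e+01] 0.049535690986966134
[-1.1149, 0.5555, -0.445, 0.0, 0.0001, 0.1093]
```

Request:
move_arm(
  targets=[
    [0, 0, 0, -0.1, 0, 0, 0],
    [0, 0, 0, -0.3, 0, 0, 0],
    [0, 0, 0, -0.45, 0, 0, 0],
    [0, -0.2, 0.1, -0.45, 0, 0, 0],
    [0, -0.4, 0.2, -0.45, 0, 0, 0],
    [0, -0.555, 0.277, -0.45, 0, 0, 0],
  ],
)

```text
t: 59.78
ee_pos: [0.5591, 0.2023, 0.2651]
ee_rot: [180.0, 0.0, 96.0]
wrist_force: [-0.0, 1.1, -2.4]
finger_gap: 0.0493
grasp_force: 35.0
```

Request:
move_arm(
  targets=[
    [0, -0.2, 0.1, 0, 0, 0, 0.05],
    [0, -0.4, 0.2, 0, 0, 0, 0.1],
    [0, -0.55, 0.27, 0, 0, 0, 0.109],
    [0, -0.557, 0.278, 0, 0, 0, 0.109],
    [0, -0.557, 0.278, 0, 0, 0, 0.109],
    [0, -0.557, 0.278, 0, 0, 0, 0.109],
    [0, -0.557, 0.278, 0, 0, 0, 0.109],
  ],
)

```text
t: 60.65
ee_pos: [0.6251, 0.0996, 0.2652]
ee_rot: [180.0, -0.0, 86.3]
wrist_force: [-0.2, -0.8, -2.0]
finger_gap: 0.0493
grasp_force: 35.0
```

Request:
move_arm(
  targets=[
    [0, 0, 0, 0.2, 0, 0, 0],
    [0, 0, 0, 0.5, 0, 0, 0],
    [0, 0, 0, 0.75, 0, 0, 0],
    [0, 0, 0, 0.87, 0, 0, 0],
    [0, 0, 0, 0.904, 0, 0, 0],
    [0, 0, 0, 0.904, 0, 0, 0],
    [0, 0, 0, 0.904, 0, 0, 0],
    [0, 0, 0, 0.904, 0, 0, 0],
  ],
)

```text
t: 61.65
ee_pos: [0.6258, 0.0988, 0.0853]
ee_rot: [179.9, -0.0, 86.2]
wrist_force: [-0.1, 0.4, -2.7]
finger_gap: 0.0493
grasp_force: 35.0
```

```bash
python3 - <<'E'
from h import *
print(rel(.6256,.0982,.0577,86.2))
E
```

```text
[-0.0031, -0.0012, 0.138, 0.0011, -0.0001, 0.0003]
```

Request:
move_arm(
  targets=[
    [0, -0.003, 0, 0.02, 0, 0, 0],
    [0, -0.003, 0, 0.05, 0, 0, 0],
    [0, -0.003, 0, 0.08, 0, 0, 0],
    [0, -0.003, 0, 0.11, 0, 0, 0],
    [0, -0.003, 0, 0.13, 0, 0, 0],
    [0, -0.003, 0, 0.13, 0, 0, 0],
  ],
)

```text
t: 62.4
ee_pos: [0.6253, 0.0981, 0.0578]
ee_rot: [-180.0, 0.0, 86.2]
wrist_force: [-0.6, -0.7, -1.5]
finger_gap: 0.0494
grasp_force: 35.0
```

```bash
python3 - <<'E'
from h import *
o=ctrl.get_obs();print(o["ee_pos"],o["wrist_force"],o["ft_torque"])
f=grab("wrist");save(f,"ins4",(190,60,390,420),1.5)
E
```

```text
[0.62527217 0.09812884 0.05781183] [-0.64512003 -0.69713617 -1.48701988] [ 0.02510433 -0.14366441  0.04624354]
```

View pics/ins4.png

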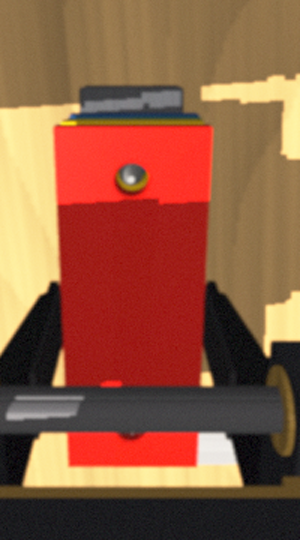

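Request:
move_arm(
  targets=[
    [0, 0, 0, 0.02, 0, 0, 0],
    [0, 0, 0, 0.04, 0, 0, 0],
    [0, 0, 0, 0.05, 0, 0, 0],
    [0, 0, 0, 0.05, 0, 0, 0],
    [0, 0, 0, 0.05, 0, 0, 0],
  ],
)

```text
t: 63.08
ee_pos: [0.6253, 0.0981, 0.049]
ee_rot: [180.0, 0.0, 86.2]
wrist_force: [-3.1, -0.4, 7.7]
finger_gap: 0.0495
grasp_force: 35.0
```

Request:
move_arm(
  targets=[
    [0.75, 0, 0, 0, 0, 0, 0],
    [0.75, 0, 0, 0, 0, 0, 0],
    [0.75, 0, 0, 0, 0, 0, 0],
    [0.9, 0, 0, 0, 0, 0, 0],
    [0.9, 0, 0, 0, 0, 0, 0],
    [0.9, 0, 0, 0, 0, 0, 0],
    [0.9, 0, 0, -0.2, 0, 0, 0],
    [1, 0, 0, -0.5, 0, 0, 0],
    [1, 0, 0, -0.76, 0, 0, 0],
    [1, 0, 0, -0.76, 0, 0, 0],
  ],
)

```text
t: 64.32
ee_pos: [0.6268, 0.0983, 0.2045]
ee_rot: [179.6, -0.0, 86.2]
wrist_force: [0.6, 0.6, -0.6]
finger_gap: 0.0952
grasp_force: 0.0
```

Request:
move_arm(
  targets=[
    [0, -0.02, -0.25, 0, 0, 0, 0],
    [0, -0.04, -0.5, 0, 0, 0, 0],
    [0, -0.047, -0.565, 0, 0, 0, 0],
    [0, -0.047, -0.565, 0, 0, 0, 0],
  ],
)

```text
t: 64.82
ee_pos: [0.5122, 0.0962, 0.2002]
ee_rot: [180.0, 0.0, 86.2]
wrist_force: [-0.1, -0.2, -0.3]
finger_gap: 0.0605
grasp_force: 0.0
```

Request:
move_arm(
  targets=[
    [0, -0.02, -0.25, 0, 0, 0, 0],
    [0, -0.04, -0.5, 0, 0, 0, 0],
    [0, -0.047, -0.565, 0, 0, 0, 0],
    [0, -0.047, -0.565, 0, 0, 0, 0],
    [0, -0.047, -0.565, 0, 0, 0, 0],
    [0, -0.047, -0.565, 0, 0, 0, 0],
  ],
)

```text
t: 65.58
ee_pos: [0.3998, 0.0942, 0.2]
ee_rot: [180.0, 0.0, 86.2]
wrist_force: [-1.1, 0.2, -0.2]
finger_gap: 0.0021
grasp_force: 0.0
```

```bash
python3 - <<'E'
from h import *
o=ctrl.get_obs();print(o["ee_pos"],o["joint_pos"]); print(rel(.399,.094,.062,90)); print(rel(.466,.084,.062,90))
t=grab("top");s=grab("scene");f=grab("wrist")
for g in(t,s): print(plate(g,"red",.054))
K,R,tt=cam(f);save(f,"wr8")
save(s,"lamp3",(230,150,350,250),5)
E
```

```text
[0.39975483 0.09424403 0.20000074] [ 4.03525519e+00  1.18308013e+01  1.18562862e+02 -5.66424882e-03
  4.96068905e+01  7.82968820e+00]
[-0.0014, -0.0037, 0.69, -0.0, 0.0, -0.0421]
[-0.0292, 0.3339, 0.69, -0.0, 0.0, -0.0421]
None
None
```

View pics/lamp3.png

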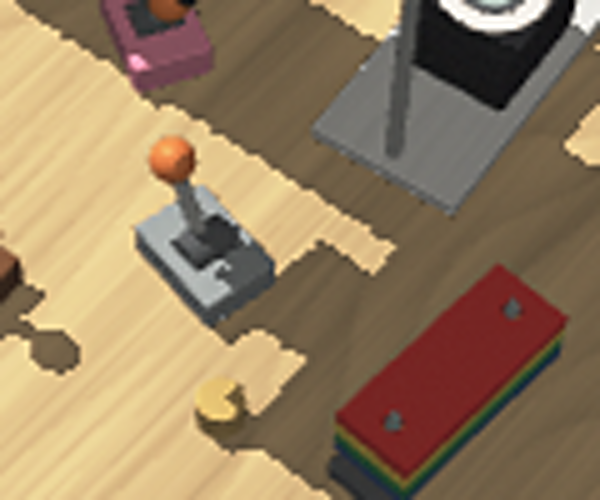

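All four are stacked square, with both pins showing through red at crop (512,308) and (393,420). The ball at (172,160) is still on. I'll push it back to off.

Request:
move_arm(
  targets=[
    [0, 0, -0.015, 0.3, 0, 0, 0],
    [0, 0, -0.015, 0.6, 0, 0, 0],
    [0, 0, -0.015, 0.69, 0, 0, 0],
    [0, 0, -0.015, 0.69, 0, 0, 0],
    [0, 0, -0.015, 0.69, 0, 0, 0],
  ],
)

```text
t: 66.35
ee_pos: [0.3962, 0.0945, 0.0629]
ee_rot: [179.9, -0.0, 86.2]
wrist_force: [0.5, 0.3, 0.9]
finger_gap: 0.0006
grasp_force: 0.0
```

Request:
move_arm(
  targets=[
    [0, 0, 0.04, 0, 0, 0, 0],
    [0, -0.005, 0.08, 0, 0, 0, 0],
    [0, -0.01, 0.12, 0, 0, 0, 0],
    [0, -0.015, 0.16, 0, 0, 0, 0],
    [0, -0.02, 0.2, 0, 0, 0, 0],
    [0, -0.02, 0.24, 0, 0, 0, 0],
    [0, -0.025, 0.28, 0, 0, 0, 0],
    [0, -0.03, 0.32, 0, 0, 0, 0],
    [0, -0.03, 0.345, 0, 0, 0, 0],
    [0, -0.03, 0.345, 0, 0, 0, 0],
    [0, -0.03, 0.345, 0, 0, 0, 0],
  ],
)

```text
t: 67.72
ee_pos: [0.4641, 0.084, 0.0622]
ee_rot: [180.0, 0.0, 86.2]
wrist_force: [0.9, 0.6, -0.4]
finger_gap: 0.0004
grasp_force: 0.0
```

Request:
move_arm(
  targets=[
    [0, 0, 0.015, 0, 0, 0, 0],
    [0, 0, 0.015, 0, 0, 0, 0],
    [0, 0, -0.08, 0, 0, 0, 0],
    [0, 0, -0.08, -0.2, 0, 0, 0],
    [0, 0, -0.08, -0.5, 0, 0, 0],
    [0, -0.3, -0.1, -0.8, 0, 0, 0],
    [0, -0.8, -0.1, -0.8, 0, 0, 0],
    [0, -0.8, -0.1, -0.8, 0, 0, 0],
    [0, -0.8, -0.1, -0.8, 0, 0, 0],
  ],
)

```text
t: 68.85
ee_pos: [0.4336, -0.0772, 0.2228]
ee_rot: [179.9, 0.0, 86.0]
wrist_force: [-0.2, 0.5, -0.4]
finger_gap: 0.0001
grasp_force: 0.0
```

```bash
python3 - <<'E'
from h import *
t=grab("top");s=grab("scene");o=ctrl.get_obs();print(o["t"],o["ee_pos"])
for n,g in(("t",t),("s",s)):
    for b in blobs(g,"orange",8):
        m=cv2.moments(b); p=w(g,m['m10']/m['m00'],m['m01']/m['m00'],.075)
        if abs(p[0]-.46)<.07 and abs(p[1]-.08)<.04: print(n,p)
save(s,"end",(230,150,350,250),5)
E
```

```text
68.95 [ 0.43346735 -0.07451857  0.22219553]
t [0.4897 0.0802 0.075 ]
s [0.4887 0.0794 0.075 ]
```

View pics/end.png

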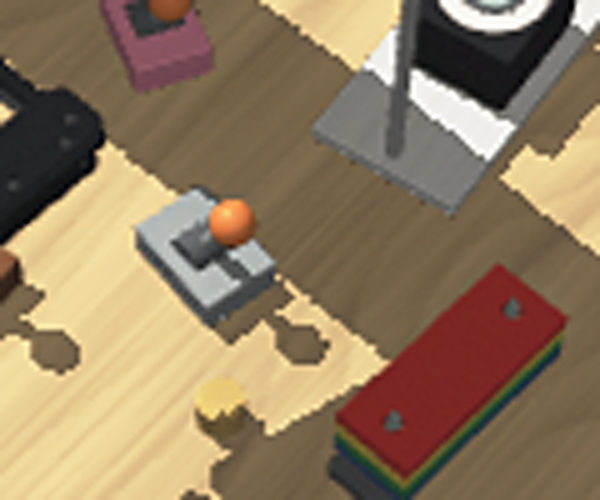

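The lever is back at off (ball at 0.489, 0.080, crop (232,222)), the stack is intact, and the arm is clear. Handing in.

```bash
python3 -c "
from cell import ctrl
print(ctrl.job_done())"
```

```text
the job is handed in; nothing more can be done
None
```

I switched the lamp on, held blue, green, yellow and red at the viewing pose in turn, stacked each on the pins in that order, pushed the lamp back to off, and handed the job in at about 69 s; no pass or fail result came back.

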